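# Free the scaled-up kiln bolt, load the moulds and bolt the lid again

## Robot

A 6-joint arm with a two-finger parallel gripper is mounted at the origin on the work surface. World frame = base frame: x ahead of the robot, y to its left, z up, the work surface at z = 0. Lengths are in m, angles in rad, forces in N, time in s.
With the tool pointing down it reaches from about 0.425 to 0.95 m from the base axis. Payload 3.5 kg.
Tool frame: the origin (TCP) lies midway between the tips of the shut fingers; the grasp point (between the pads) lies 19 mm behind it; z points along the fingers, x is the direction in which the jaws open and shut, and the axes are right-handed (so a half turn about z gives the same grasp; the last joint's range is limited). The gripper opens to 85 mm and grips with 20 to 120 N. Pads are 22 mm wide; open, the fingers measure 114 mm over their backs; the gripper's body (76 mm by 85 mm) begins 54 mm behind the grasp point. The pads swing forward as they close: fully open they stand 13 mm farther back than shut.
Start: joints at [-1.281, 0.286, 1.577, -0, 1.279, -0.15], TCP at [0.287, -0.611, 0.231] pointing down, gripper open.
Joint ranges: [-2.77, 2.77], [-0.9, 2.22], [0.21, 2.48], [-1.53, 4.67], [0.24, 2.81], [-2.84, 2.84]. Speed limits (rad/s): [2.79, 2.79, 3.14, 3.14, 3.14, 3.14].

## Interface

Orientations are given as a unit quaternion [x, y, z, w].
In Python, from plant import readout, optics, ctrl gives the robot as it stands. The module is installed in compiled form; this text tells all that it offers.
- The arm moves only by the shell command python3 -m crank 'ROWS' [OPENING] [FORCE]. ROWS is text: rows parted by semicolons, each of 6 numbers parted by spaces: the shift along the tool's x, y, z in mm, then the turn, a rotation vector about the tool's x, y, z in rad. In form: dx dy dz ax ay az; .... A call has 1 to 5 rows; each row shifts and turns the commanded pose from where the row before left it, along the tool's axes as they then stand; what a row does not reach is not made up. A row lasts 1/8 s, in which the tool goes at most 62.5 mm and 10.7 degrees, less where a joint would pass 70% of its speed; a pose out of reach is approached as far as the arm can. A call is refused whole if a number of a shift passes 62.5 or a number of a turn 0.188, either way. A call with a gripper value outside its range is refused whole. OPENING is the opening, from -1 (shut) to 1 (fully open), set as the call begins (- or left out, the last holds). The fingers move at their own pace and stop on an object; FORCE is the grip in N (left out, the last holds). Time passes only in rows, so rows that do not move let the fingers close. It gives the time, the measured TCP pose, the force and the opening at its end, in the units of the state.
- readout.get_state(): the state, without advancing time (a new reading comes with each control period).
- optics.read_camera(name): name is "scene" or "top"; returns the picture (384x512x3 uint8, red, green, blue); there is no depth.
- optics.calibration(name): a dict with "mtx" (3x3 intrinsics, pixels), "rvec" (rotation vector, rad) and "tvec" (3), from world to camera coordinates, as OpenCV has them. Camera axes: x right, y down, z forward; pixel columns grow to the right and rows downward; lengths in m; the calibration is good to about 2 mm. A picture is of the moment at which its call begins. calibration takes no time and is no camera call.
- ctrl.sign_off(): hands the job in, once; it reports no verdict.
Trained networks look in the newest picture that a camera, given by its name, has taken for a name from the list of things; names that differ only in an ending like _2 or _b are one class to them, and where a whole thing is asked for, a point or a joint stands for the part that bears it (a point fixed in the world has none). Each returns a list of dicts, best first, with "p" (0 to 1); they miss things now and then, are a little off and sometimes report something else, mostly with a low value. They report only what shows in the picture. A call takes as long as a camera call.
- optics.recognise(camera, thing): "xy" ([column, row] as shares, 0 to 1, of the picture: columns of its width, rows of its height, amid what is visible of it).
The state is a dict: "time": time; "qpos": joint angles; "dq": joint speeds; "joint_efforts": joint torques, N m; "eef_pos": TCP position; "tcp_rot": TCP orientation; "contact_force": force on the tool from outside, world axes, zero at the start; "wrist_torque": the same for the moment, N m; "opening": opening from 0.0 (shut) to 1.0 (fully open).
Only numpy, scipy, OpenCV 4.12 (cv2) and the standard library are available. Lean on these libraries where they do the work, as an engineer would, in place of code of your own. Each camera call takes 0.05 s, during which the arm holds its last target.

## Task

Load the casting kiln: the bolt that locks its lid is seized with rust and scale, so work it free with short back-and-forth strokes, draw it fully and swing the lid aside. Tip each mould lying at the steel bench stop up against the stop so that its pouring mouth faces up, and stand all the moulds, mouth up, in the kiln chamber. Then close the lid fully, push the bolt fully home again and let go, leaving everything else on the bench where it is.

Things in the scene. Friction and masses are not known exactly. Their poses are not given: they have to be found in the camera images.
- kiln: Fixed bench-top kiln, grey steel lined with cream firebrick, 190 mm (its x) by 310 mm (its y), rim 140 mm above the bench; lid on top, lid top at 174 mm. Origin: centre of its underside, on the bench; z up. White controller box at its -y end (110 mm high), lid pivot at x = 80, y = -139 mm, rusty bolt on a plate at its +y end along the line x = -65 mm.
- lid (a joint): Turn of the lid about its upright pivot (rad): 0 = closed, against its stop; it grows counter-clockwise seen from above, up to 1.85, as the lid swings level over the kiln's -y end. From 1.55 on the chamber is clear. Friction about 0.4 N m; it does not lift, and stays where it is left. The bolt in the lid's staple locks it until the bolt is drawn past about 30 mm.
- lid_knob (a point): On the axis of the dark wooden knob on the lid: an upright cylinder 28 mm across and 46 mm high, free all round; this point is 28 mm above its foot and 18 mm below its top. It goes round the pivot at a radius of 145 mm (closed: 40 mm towards the kiln's -x and 139 mm towards its +y from the pivot).
- bolt (a joint): Travel of the rusty bolt along the kiln's +y (m): 0 = fully home, 0.045 = fully drawn. Starts seized near 0.008; slides stiffly (5 N). Drawn, it stalls hard at 0.016 to 0.020; no steady pull frees it. Each full stroke, back in till it stops (0 to 0.002), then out to the stall (10 to 15 N), gains about 1.5 mm; after 3 to 6 the scale is broken and it runs free over its whole travel, and stays free.
- bolt_knob (a point): On the axis of the bolt's upright rusty handle pin, 14 mm across; the pin's top is 254 mm above the bench, this point 231 mm. It moves with the bolt: fully home it is at x = -65, y = 178 mm in the kiln's frame. Guides and plate around it reach up to 199 mm, so take the pin above that.
- stop: Fixed bench stop: flat steel bar 70 mm (its x) by 370 mm (its y), 8 mm high. Origin: centre of its underside. The moulds lie in a row in front of its -x edge (x = -35 mm). A mould pushed square against that edge, then pushed on high on its mouth face (5 to 9 N, 32 mm or more above the bench), tips over the edge and stands on the bar, overhanging it by about 8 mm.
- mould_a_mid (a point): Centre of a cream plaster mould with two steel bands: 46 mm thick (this frame's x), 90 mm wide (y), 92 mm from foot to mouth (z, out of the round dark pouring mouth); 0.35 to 0.6 kg. Starts lying with x up, mouth away from the stop, 3 to 45 mm short of it, up to 0.2 rad askew: too broad to grip till tipped up, then gripped across its thickness. 2 or 3 of moulds a, b, c are present.
- mould_b_mid (a point): Centre of a cream plaster mould with two steel bands: 46 mm thick (this frame's x), 90 mm wide (y), 92 mm from foot to mouth (z, out of the round dark pouring mouth); 0.35 to 0.6 kg. Starts lying with x up, mouth away from the stop, 3 to 45 mm short of it, up to 0.2 rad askew: too broad to grip till tipped up, then gripped across its thickness. 2 or 3 of moulds a, b, c are present.
- mould_c_mid (a point): Centre of a cream plaster mould with two steel bands: 46 mm thick (this frame's x), 90 mm wide (y), 92 mm from foot to mouth (z, out of the round dark pouring mouth); 0.35 to 0.6 kg. Starts lying with x up, mouth away from the stop, 3 to 45 mm short of it, up to 0.2 rad askew: too broad to grip till tipped up, then gripped across its thickness. 2 or 3 of moulds a, b, c are present.
- frit_red: bystander: glass frit jar with a red cap, 60 mm across, 70 mm high. Origin: centre of its underside.
- frit_blue: bystander: glass frit jar with a red cap, 60 mm across, 70 mm high. Origin: centre of its underside.
- frit_green: bystander: glass frit jar with a white cap, 54 mm across, 60 mm high. Origin: centre of its underside.
- steel_bowl: bystander: steel bowl, 90 mm across, 40 mm high. Origin: centre of its underside.
- paddle: bystander: graphite paddle with wooden handle, 240 mm long along its x, lying flat. Origin: centre of its underside.
- wash_brush: bystander: kiln-wash brush lying along its x, about 200 mm long. Origin: centre of its underside.
- bead_tray: bystander: wooden bead tray, 100 by 150 mm, 22 mm high. Origin: centre of its underside.
- chamber (a point): Centre of the chamber's smooth floor, 35 mm above the bench, axes as the kiln's. The chamber is open at the top once the lid is swung away: 120 mm in x by 240 mm in y, 105 mm deep, walls 35 mm thick. Three moulds fit, standing side by side along y with their 46 mm thickness along y, centres near y = -72, 0 and +72 mm; 25 mm is left between them for fingers.

How it is judged:
On the way, in this order (a step that is already met when the one before it is completed fails the run):
1. the bolt is worked free and drawn (value of joint bolt above 0.038 m), for 0.1 s.
2. the lid is swung aside, clear of the chamber (value of joint lid above 1.45 rad), for 0.1 s.
3. every mould stands mouth up in the chamber, let go (x of mould_a_mid in the frame of kiln between -0.045 and 0.045 m and y of mould_a_mid in the frame of kiln between -0.105 and 0.105 m and z of mould_a_mid in the frame of kiln between 0.07 and 0.095 m and angle between each of mould_a_mid, mould_b_mid, mould_c_mid's own z axis and vertical below 0.12 rad and linear speed of each of mould_a, mould_b, mould_c below 0.02 m/s and x of mould_b_mid in the frame of kiln between -0.045 and 0.045 m and y of mould_b_mid in the frame of kiln between -0.105 and 0.105 m and z of mould_b_mid in the frame of kiln between 0.07 and 0.095 m and x of mould_c_mid in the frame of kiln between -0.045 and 0.045 m and y of mould_c_mid in the frame of kiln between -0.105 and 0.105 m and z of mould_c_mid in the frame of kiln between 0.07 and 0.095 m and contact force between the fingers and mould_a below 0.2 N and contact force between the fingers and mould_b below 0.2 N and contact force between the fingers and mould_c below 0.2 N), for 0.2 s.
4. the lid is closed (value of joint lid below 0.02 rad), for 0.2 s.
At the end, for the whole second after the job is handed in: Every mould present stands in the kiln chamber on its foot, mouth up within 0.12 rad; the lid is closed to within 0.02 rad and the bolt is within 4 mm of fully home; all at rest and let go (x of mould_a_mid in the frame of kiln between -0.045 and 0.045 m and y of mould_a_mid in the frame of kiln between -0.105 and 0.105 m and z of mould_a_mid in the frame of kiln between 0.07 and 0.095 m and angle between each of mould_a_mid, mould_b_mid, mould_c_mid's own z axis and vertical below 0.12 rad and linear speed of each of mould_a, mould_b, mould_c below 0.02 m/s and x of mould_b_mid in the frame of kiln between -0.045 and 0.045 m and y of mould_b_mid in the frame of kiln between -0.105 and 0.105 m and z of mould_b_mid in the frame of kiln between 0.07 and 0.095 m and x of mould_c_mid in the frame of kiln between -0.045 and 0.045 m and y of mould_c_mid in the frame of kiln between -0.105 and 0.105 m and z of mould_c_mid in the frame of kiln between 0.07 and 0.095 m and value of joint lid below 0.02 rad and value of joint bolt below 0.004 m); the robot touches nothing.
It fails at once if one of the other things on the bench (jars, bowl, paddle, brush, bead tray) is moved by more than 40 mm (distance of any of frit_red, frit_blue, frit_green, steel_bowl, paddle, wash_brush, bead_tray from where it was at the start of the episode above 0.04 m).
Of mould_a, mould_b, mould_c only 2 to 3 are there at a start; the rules pass over those that are not, and their reading is None.
At some moment in a run one of mould_a, mould_b, mould_c may be knocked a few centimetres aside while the robot is not near it.
It also fails if it takes over 210 s, if anything falls off the work surface, if the arm or the gripper's body presses on something with over 40 N, if the wrist force passes 120 N, or if a joint passes its speed limit or range.

## Working session

There is one attempt and no reset: what is moved stays moved. The work goes in short steps, Python scripts to look and compute and a shell command to move; the robot and the scene stay as the last step left them, time stands still between calls to the robot, and variables do not carry over. Pictures are saved under pics/ and viewed, and the job is handed in when it is done.

```bash
mkdir -p pics; ls
cat > h.py <<'E'
import numpy as np, cv2
from scipy.spatial.transform import Rotation as R
from plant import readout, optics, ctrl
def cal(n):
    c=optics.calibration(n); K=np.array(c['mtx'],float); Rm=R.from_rotvec(np.ravel(c['rvec'])).as_matrix(); t=np.ravel(c['tvec']); return K,Rm,t
def unproj(n,px,z):
    K,Rm,t=cal(n); d=Rm.T@np.linalg.solve(K,[px[0],px[1],1]); o=-Rm.T@t; s=(z-o[2])/d[2]; return o+s*d
def proj(n,p):
    K,Rm,t=cal(n); q=K@(Rm@np.asarray(p,float)+t); return q[:2]/q[2]
def snap(n,f,crop=None,scale=1):
    im=optics.read_camera(n); o=im[:,:,::-1]
    if crop: x0,y0,x1,y1=crop; o=o[y0:y1,x0:x1]
    if scale!=1: o=cv2.resize(o,None,fx=scale,fy=scale,interpolation=cv2.INTER_CUBIC)
    cv2.imwrite('pics/'+f,o); return im
def st():
    s=readout.get_state(); r=R.from_quat(s['tcp_rot']); return s,np.array(s['eef_pos']),r
E
python3 - <<'E'
from h import *
for n in('top','scene'):
    snap(n,n+'0.png',scale=1.5); K,Rm,t=cal(n); print(n,K.round(0).tolist(),(-Rm.T@t).round(3),Rm.round(2).tolist())
s,p,r=st();print(p,r.as_matrix().round(3),s['time'],s['opening'],s['contact_force'])
E
```

```text
pics
top [[437.0, 0.0, 258.0], [0.0, 437.0, 186.0], [0.0, 0.0, 1.0]] [0.478 0.04  1.165] [[0.0, -1.0, 0.03], [-1.0, -0.01, -0.09], [0.09, -0.03, -1.0]]
scene [[437.0, 0.0, 258.0], [0.0, 437.0, 188.0], [0.0, 0.0, 1.0]] [1.159 0.348 1.124] [[-0.48, 0.88, -0.0], [0.71, 0.39, -0.59], [-0.51, -0.29, -0.81]]
[ 0.28722692 -0.6101723   0.23004324] [[ 0.426 -0.905 -0.001]
 [-0.905 -0.426  0.002]
 [-0.002 -0.    -1.   ]] 0.1 0.9984330806813593 [-0.0056661   0.10664445  0.50498924]
```

View pics/top0.png

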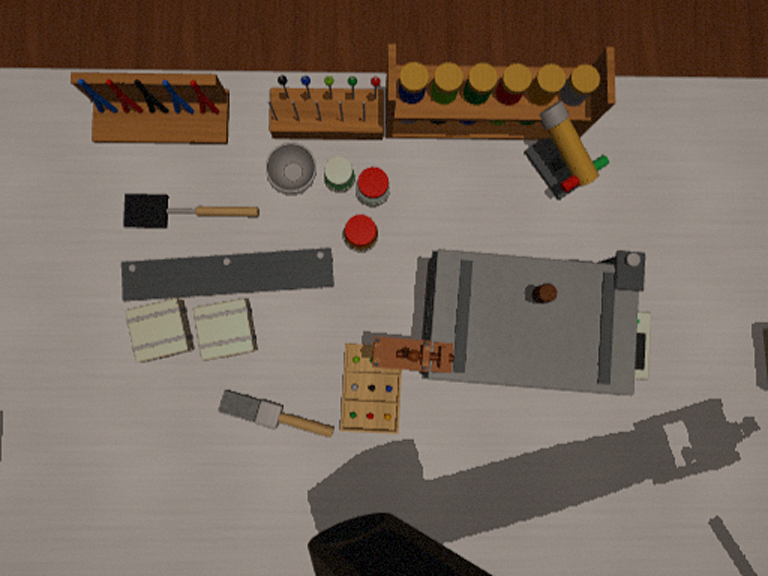

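View pics/scene0.png

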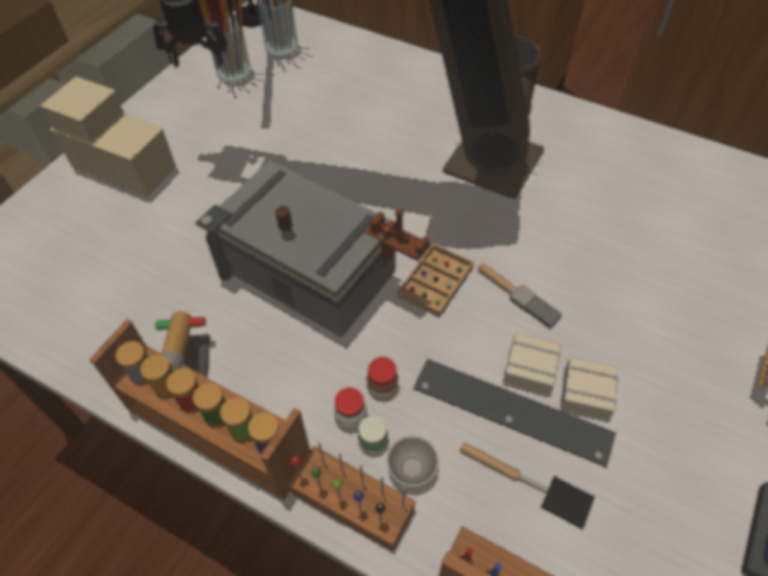

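Run:
```python
from h import *
for th in ('bolt_knob','lid_knob','mould_a_mid','stop','kiln','lid','bolt','chamber'):
  for n in('top','scene'):
    try: d=optics.recognise(n,th)
    except Exception as e: print(th,n,e); continue
    print(th,n,[(round(x['xy'][0]*512,1),round(x['xy'][1]*384,1),round(x['p'],2)) for x in d])
```

```text
bolt_knob top [(277.8, 238.1, 0.52), (239.8, 154.7, 0.35), (357.1, 214.2, 0.24)]
bolt_knob scene [(266.3, 151.5, 0.44)]
lid_knob top [(190.8, 106.7, 0.72), (359.5, 215.7, 0.58)]
lid_knob scene [(199.8, 150.5, 0.95), (264.5, 152.8, 0.43), (352.6, 199.9, 0.32)]
mould_a_mid top [(151.9, 224.1, 0.81)]
mould_a_mid scene [(358.2, 244.0, 0.63)]
stop top [(151.0, 180.2, 0.97)]
stop scene [(347.3, 273.9, 0.73), (271.9, 305.2, 0.31)]
kiln top [(351.9, 216.6, 0.98)]
kiln scene [(203.5, 163.1, 0.7)]
lid top [(354.9, 212.2, 0.91)]
lid scene [(200.4, 151.1, 0.96), (273.0, 302.1, 0.27)]
bolt top [(274.0, 236.5, 0.55)]
bolt scene [(265.8, 151.6, 0.64)]
chamber top [(351.7, 217.4, 0.97)]
chamber scene [(203.5, 164.9, 0.84)]
```

Top view: two moulds at (157,330) and (223,328) in the 1.5× picture, in front of the stop (228,274). The kiln is at about (535,320), its bolt at (410,355), its lid knob at (545,293) and its pivot at (632,262). I'll zoom in for the details.

Run:
```python
from h import *
snap('top','t1.png',(230,150,440,270),3.8)
snap('top','t2.png',(70,155,235,300),4.1)
snap('scene','s1.png',(120,90,320,230),4)
```

```text
(no output)
```

View pics/t1.png

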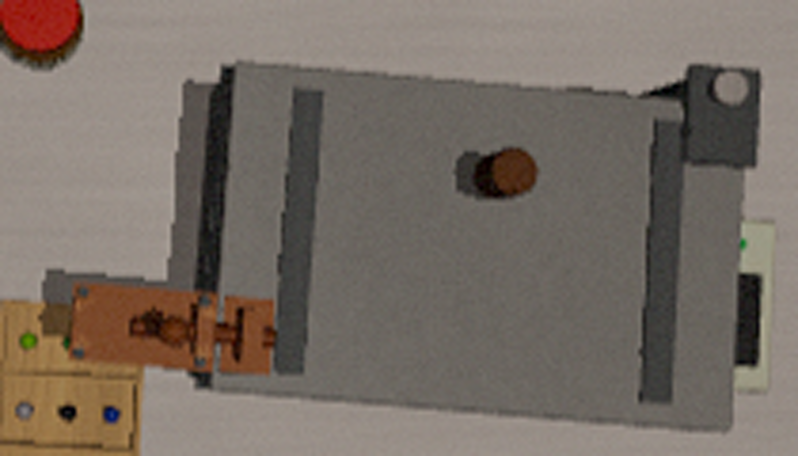

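View pics/t2.png

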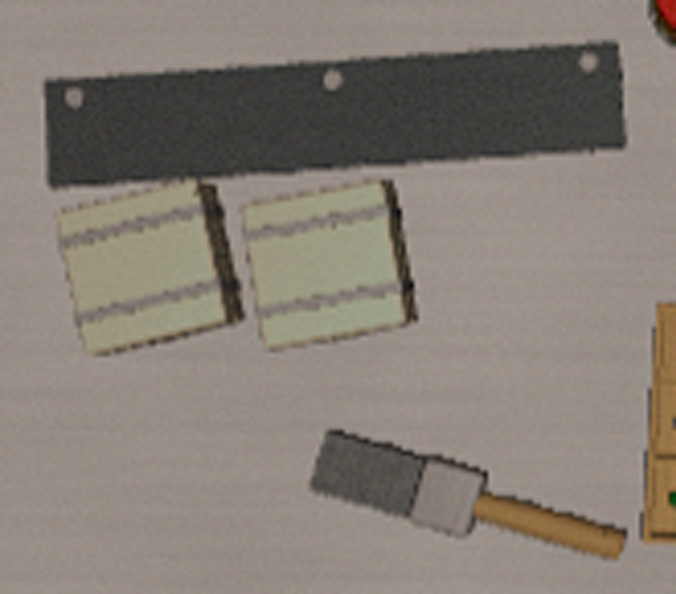

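View pics/s1.png

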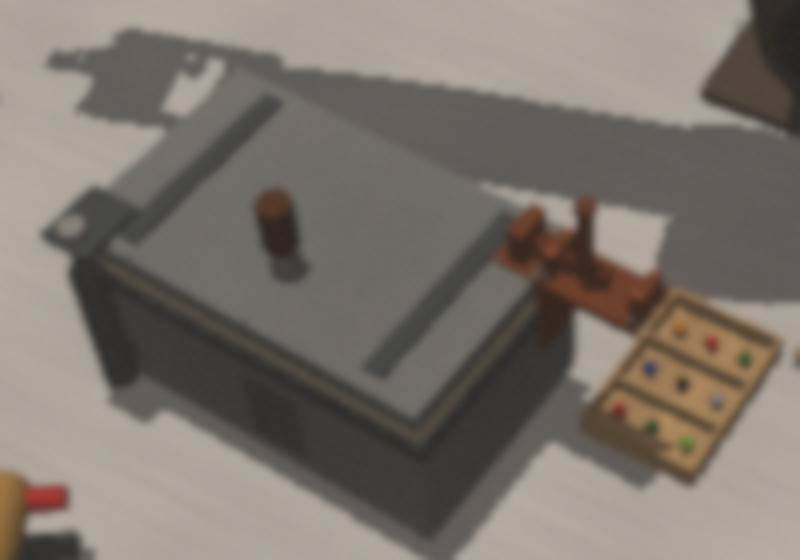

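```bash
cat >> h.py <<'E'
def tri(pt,ps):
    P=[]
    for n in('top','scene'):
        K,Rm,t=cal(n); P.append(K@np.c_[Rm,t])
    X=cv2.triangulatePoints(P[0],P[1],np.array(pt,float).reshape(2,1),np.array(ps,float).reshape(2,1)); return (X[:3]/X[3]).ravel()
E
python3 - <<'E'
from h import *
T=lambda u,v:(230+u/3.8,150+v/3.8)
S=lambda u,v:(120+u/4,90+v/4)
print('pin',tri(T(172,330),S(586,203)),unproj('top',T(172,330),.254))
print('knobtop',tri(T(514,171),S(275,200)),unproj('top',T(514,171),.220))
print('pivot',tri(T(731,88),S(72,226)))
for q in((238,62),(212,388),(730,432)): print(unproj('top',T(*q),.174))
from scipy.optimize import least_squares
obs=[((-.065,.186,.254),T(172,330),S(586,203)),((.040,0,.220),T(514,171),S(275,200)),((.08,-.139,.19),T(731,88),S(72,226))]
def f(p):
    x,y,a=p; r=[]
    for (m,t,s) in obs:
        w=[x+np.cos(a)*m[0]-np.sin(a)*m[1],y+np.sin(a)*m[0]+np.cos(a)*m[1],m[2]]
        r+=list(proj('top',w)-t)+list(proj('scene',w)-s)
    return r
o=least_squares(f,[.5,-.17,0]);print(o.x,np.round(o.fun,1))
# stop
T2=lambda u,v:(70+u/4.1,155+v/4.1)
for q in((45,80),(618,42),(626,146),(50,187)): print('stop',unproj('top',T2(*q),.008))
for q in((58,212),(198,180),(225,325),(95,355),(243,207),(385,181),(407,322),(268,350)): print('m',unproj('top',T2(*q),.046))
E
```

```text
pin [ 0.45643317 -0.0189585   0.24946638] [ 0.45716976 -0.0200908   0.254     ]
knobtop [ 0.54549621 -0.21245772  0.23698148] [ 0.5476613  -0.21901966  0.22      ]
pivot [ 0.59983202 -0.35855678  0.18534261]
[ 0.61612206 -0.06530612  0.174     ]
[ 0.42130687 -0.04907216  0.174     ]
[ 0.39594061 -0.35803898  0.174     ]
[ 0.51493721 -0.21284386 -0.02712515] [ 2.4  1.1 -2.3 -2.4 -2.4 -3.3 -2.3  6.1 -1.9  4.   2.  -2.7]
stop [0.61363655 0.47701621 0.008     ]
stop [0.64087207 0.10917439 0.008     ]
stop [0.57305341 0.10325349 0.008     ]
stop [0.54471064 0.47105871 0.008     ]
m [0.52705692 0.45137687 0.046     ]
m [0.54730128 0.36612331 0.046     ]
m [0.45789267 0.34668963 0.046     ]
m [0.43934538 0.4253782  0.046     ]
m [0.53066987 0.33788488 0.046     ]
m [0.54725206 0.25064637 0.046     ]
m [0.46006023 0.23510395 0.046     ]
m [0.44266407 0.31992274 0.046     ]
```

```bash
cat >> h.py <<'E'
KC=np.array([.506,-.2117]); KA=-.083
def k2w(x,y,z=0): c,s=np.cos(KA),np.sin(KA); return np.array([KC[0]+c*x-s*y,KC[1]+s*x+c*y,z])
def w2k(p): c,s=np.cos(KA),np.sin(KA); d=np.array(p[:2])-KC; return np.array([c*d[0]+s*d[1],-s*d[0]+c*d[1]])
def down(yaw): # tool x at world yaw, z down
    x=np.array([np.cos(yaw),np.sin(yaw),0]); z=np.array([0,0,-1.]); return R.from_matrix(np.c_[x,np.cross(z,x),z])
def plan(wps,maxmm=60,start=None):
    """wps: list of (pos, Rotation, maxmm or None)"""
    s,p,r=st()
    if start: p,r=np.array(start[0]),start[1]
    for w in wps:
        q,rt=np.array(w[0]),w[1]; mm=w[2] if len(w)>2 else maxmm
        rv=(r.inv()*rt).as_rotvec(); n=max(1,int(np.ceil(max(np.linalg.norm(q-p)*1000/mm,np.linalg.norm(rv)/.18))))
        out=[]
        for i in range(n):
            tp=p+(q-p)/(n-i); rv=(r.inv()*rt).as_rotvec()/(n-i)
            d=np.round(r.inv().apply(tp-p)*1000,1); rv=np.round(rv,3)
            out.append('%g %g %g %g %g %g'%(*(d+0.),*(rv+0.)))
            p=p+r.apply(d/1000); r=r*R.from_rotvec(rv)
        for i in range(0,n,5): print("'"+'; '.join(out[i:i+5])+"'")
        print('--')
E
python3 - <<'E'
from h import *
y=np.arctan2(-.9966,-.083)
plan([((.33,-.5,.32),down(y)),((.457,-.0205,.32),down(y)),((.457,-.0205,.212),down(y))])
E
```

```text
'-27.4 -28.6 -29.6 0 0 0.174; -31.9 -23.4 -29.5 0 0 0.174; -35.4 -17.5 -29.6 0 0 0.175'
--
'-54.3 -9.6 0 0 0 0; -54.3 -9.6 0 0 0 0; -54.3 -9.6 0 0 0 0; -54.2 -9.7 0 0 0 0; -54.3 -9.6 0 0 0 0'
'-54.2 -9.7 0 0 0 0; -54.3 -9.6 0 0 0 0; -54.2 -9.7 0 0 0 0; -54.3 -9.6 0 0 0 0'
--
'0 0 54 0 0 0; 0 0 54 0 0 0'
--
```

```bash
python3 -m crank '-27 -29 -30 0 0 0.174; -32 -23 -30 0 0 0.174; -35 -17 -30 0 0 0.174' 0.4; python3 -m crank '-54 -10 0 0 0 0; -54 -10 0 0 0 0; -54 -10 0 0 0 0; -54 -10 0 0 0 0; -54 -10 0 0 0 0'; python3 -m crank '-54 -10 0 0 0 0; -54 -10 0 0 0 0; -54 -10 0 0 0 0; -54 -10 0 0 0 0; 0 0 0 0 0 0'
python3 - <<'E'
from h import *
y=np.arctan2(-.9966,-.083)
plan([((.457,-.0205,.252),down(y)),((.457,-.0205,.212),down(y))])
snap('top','t3.png',(200,150,370,280),4.5)
snap('scene','s3.png',(170,40,340,200),4)
E
```

```text
time: 1.42
eef_pos: [0.3299, -0.4995, 0.3222]
tcp_rot: [-0.675, 0.738, -0.0, 0.0]
contact_force: [1.2, -1.1, -0.2]
opening: 0.701
time: 2.05
eef_pos: [0.4018, -0.2339, 0.3216]
tcp_rot: [-0.677, 0.736, -0.0, 0.0]
contact_force: [1.3, 0.1, -0.4]
opening: 0.701
time: 2.68
eef_pos: [0.4595, -0.0205, 0.3216]
tcp_rot: [-0.68, 0.733, -0.0, 0.0]
contact_force: [-0.0, -0.5, -0.1]
opening: 0.702
'0.1 1.3 34.8 0 0 0.004; 0.1 1.3 34.8 -0.001 0 0.003'
--
'0 -0.1 40 0 0 0'
--
```

View pics/s3.png

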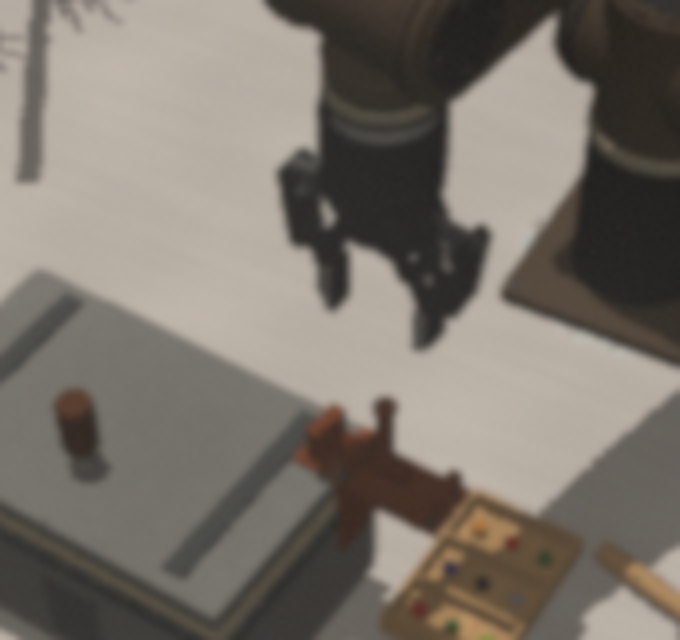

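View pics/t3.png

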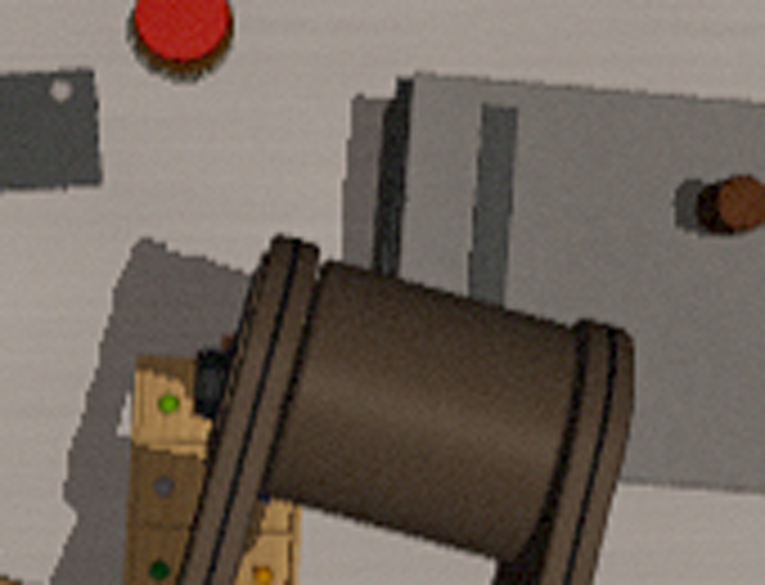

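The scene view shows the open gripper above the pin, whose top is at about (385,403) in the zoom. The alignment looks plausible, so I descend.

```bash
python3 -m crank '0 2 35 0 0 0.004; 0 1 35 0 0 0.003; 0 0 20 0 0 0; 0 0 20 0 0 0; 0 0 0 0 0 0' ;  python3 - <<'E'
from h import *
snap('scene','s4.png',(170,40,340,200),4)
E
```

```text
time: 3.4
eef_pos: [0.455, -0.0246, 0.2096]
tcp_rot: [-0.674, 0.739, 0.002, -0.001]
contact_force: [-0.3, -0.4, 0.6]
opening: 0.699
```

View pics/s4.png

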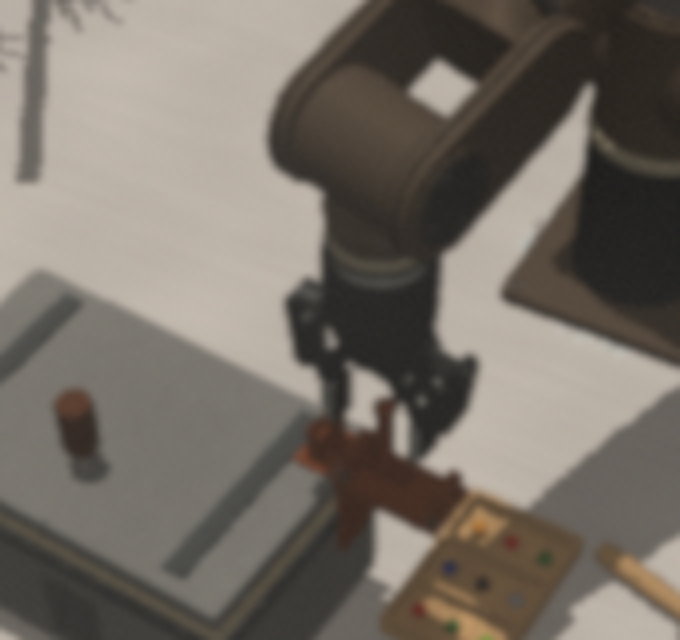

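The pin stands between the fingers at (385,430). Closing.

```bash
python3 -m crank '-3 1 0 0 0 0; 0 0 0 0 0 0; 0 0 0 0 0 0; 0 0 0 0 0 0; 0 0 0 0 0 0' -1 60; python3 -m crank '0 0 0 0 0 0; 0 0 0 0 0 0'
python3 - <<'E'
from h import *
s,p,r=st(); print(w2k(p),s['contact_force'],r.as_matrix()[:,0])
E
```

```text
time: 4.08
eef_pos: [0.456, -0.0201, 0.2125]
tcp_rot: [-0.675, 0.738, -0.0, 0.001]
contact_force: [-0.7, 1.7, 5.4]
opening: 0.145
time: 4.32
eef_pos: [0.4561, -0.0201, 0.2125]
tcp_rot: [-0.675, 0.738, -0.0, 0.001]
contact_force: [-0.5, 2.4, 5.3]
opening: 0.143
[-0.06563865  0.18679071] [-0.4760593   2.35254133  5.29161857] [-8.89949500e-02 -9.96031938e-01 -5.25975903e-04]
```

```bash
cat > ky.py <<'E'
from h import *
s,p,r=st(); k=w2k(p); f=np.array(s['contact_force']); c,sn=np.cos(KA),np.sin(KA)
print('k',k.round(4),'bolt',round(k[1]-.178,4),'Fky',round(-sn*f[0]+c*f[1],1),'Fkx',round(c*f[0]+sn*f[1],1),'Fz',round(f[2],1),'z',p[2].round(4),'op',round(s['opening'],3),'t',s['time'])
E
python3 -m crank '3 0 0 0 0 0; 3 0 0 0 0 0; 3 0 0 0 0 0; 0 0 0 0 0 0' >/dev/null; python3 ky.py;python3 -m crank '1 0 0 0 0 0; 1 0 0 0 0 0; 0 0 0 0 0 0' >/dev/null; python3 ky.py
```

```text
k [-0.0656  0.1801] bolt 0.0021 Fky 9.5 Fkx -0.5 Fz 5.7 z 0.2125 op 0.144 t 4.825
k [-0.0657  0.18  ] bolt 0.002 Fky 16.9 Fkx -0.1 Fz 6.5 z 0.2125 op 0.143 t 5.2
```

Stopped inward. Now out to the stall.

```bash
python3 -m crank '-5 0 0 0 0 0; -5 0 0 0 0 0; -4 0 0 0 0 0; -3 0 0 0 0 0; -2 0 0 0 0 0' >/dev/null; python3 ky.py;python3 -m crank '-1 0 0 0 0 0; -1 0 0 0 0 0; 0 0 0 0 0 0' >/dev/null; python3 ky.py
```

```text
k [-0.0657  0.1929] bolt 0.0149 Fky -6.0 Fkx -2.0 Fz 5.5 z 0.2125 op 0.146 t 5.825
k [-0.0657  0.1947] bolt 0.0167 Fky -5.2 Fkx -2.4 Fz 6.2 z 0.2125 op 0.145 t 6.2
```

```bash
python3 -m crank '-1 0 0 0 0 0; -1 0 0 0 0 0; -1 0 0 0 0 0; 0 0 0 0 0 0' >/dev/null; python3 ky.py;python3 -m crank '-1 0 0 0 0 0; -1 0 0 0 0 0; 0 0 0 0 0 0' >/dev/null; python3 ky.py
```

```text
k [-0.0657  0.1976] bolt 0.0196 Fky -5.6 Fkx -1.8 Fz 5.9 z 0.2124 op 0.144 t 6.7
k [-0.0657  0.1992] bolt 0.0212 Fky -7.6 Fkx -2.5 Fz 6.4 z 0.2125 op 0.145 t 7.075
```

```bash
python3 -m crank '-1 0 0 0 0 0; -1 0 0 0 0 0; 0 0 0 0 0 0' >/dev/null; python3 ky.py;python3 -m crank '24 0 0 0 0 0; 0 0 0 0 0 0;2 0 0 0 0 0; 1 0 0 0 0 0; 0 0 0 0 0 0' >/dev/null; python3 ky.py
```

```text
k [-0.0657  0.2002] bolt 0.0222 Fky -10.1 Fkx -3.1 Fz 5.8 z 0.2125 op 0.149 t 7.45
k [-0.0656  0.1801] bolt 0.0021 Fky 13.2 Fkx 0.3 Fz 7.6 z 0.2125 op 0.139 t 8.075
```

```bash
python3 -m crank '-10 0 0 0 0 0; -10 0 0 0 0 0; -4 0 0 0 0 0; -3 0 0 0 0 0; 0 0 0 0 0 0' >/dev/null; python3 ky.py;python3 -m crank '-1 0 0 0 0 0; -1 0 0 0 0 0; 0 0 0 0 0 0' >/dev/null; python3 ky.py
```

```text
k [-0.0657  0.2012] bolt 0.0232 Fky -6.7 Fkx -2.5 Fz 6.6 z 0.2125 op 0.144 t 8.7
k [-0.0657  0.2019] bolt 0.0239 Fky -11.2 Fkx -3.3 Fz 6.1 z 0.2125 op 0.145 t 9.075
```

```bash
python3 -m crank '-1 0 0 0 0 0; -1 0 0 0 0 0; 0 0 0 0 0 0' >/dev/null; python3 ky.py; python3 -m crank '20 0 0 0 0 0; 9 0 0 0 0 0;2 0 0 0 0 0; 0 0 0 0 0 0; 0 0 0 0 0 0' >/dev/null; python3 ky.py
python3 -m crank '-10 0 0 0 0 0; -10 0 0 0 0 0; -6 0 0 0 0 0; -5 0 0 0 0 0; 0 0 0 0 0 0' >/dev/null; python3 ky.py
```

```text
k [-0.0657  0.2027] bolt 0.0247 Fky -14.9 Fkx -3.9 Fz 5.3 z 0.2125 op 0.143 t 9.45
k [-0.0656  0.1801] bolt 0.0021 Fky 11.7 Fkx -0.6 Fz 6.3 z 0.2125 op 0.141 t 10.075
k [-0.0657  0.2037] bolt 0.0257 Fky -12.4 Fkx -3.0 Fz 6.9 z 0.2125 op 0.143 t 10.7
```

```bash
python3 -m crank '-1 0 0 0 0 0; -1 0 0 0 0 0; 0 0 0 0 0 0' >/dev/null; python3 ky.py; python3 -m crank '20 0 0 0 0 0; 9 0 0 0 0 0;4 0 0 0 0 0; 0 0 0 0 0 0; 0 0 0 0 0 0' >/dev/null; python3 ky.py
python3 -m crank '-10 0 0 0 0 0; -10 0 0 0 0 0; -8 0 0 0 0 0; -6 0 0 0 0 0; 0 0 0 0 0 0' >/dev/null; python3 ky.py
python3 -m crank '-1 0 0 0 0 0; -1 0 0 0 0 0; 0 0 0 0 0 0' >/dev/null; python3 ky.py
```

```text
k [-0.0657  0.2044] bolt 0.0264 Fky -17.1 Fkx -2.9 Fz 5.9 z 0.2124 op 0.145 t 11.075
k [-0.0656  0.1801] bolt 0.0021 Fky 12.0 Fkx -1.2 Fz 7.6 z 0.2125 op 0.144 t 11.7
k [-0.0657  0.2058] bolt 0.0278 Fky -16.0 Fkx -3.4 Fz 5.9 z 0.2125 op 0.142 t 12.325
k [-0.0657  0.2063] bolt 0.0283 Fky -19.9 Fkx -3.4 Fz 5.9 z 0.2125 op 0.141 t 12.7
```

```bash
python3 -m crank '20 0 0 0 0 0; 12 0 0 0 0 0;4 0 0 0 0 0; 0 0 0 0 0 0; 0 0 0 0 0 0' >/dev/null; python3 ky.py
python3 -m crank '-10 0 0 0 0 0; -10 0 0 0 0 0; -8 0 0 0 0 0; -8 0 0 0 0 0; 0 0 0 0 0 0' >/dev/null; python3 ky.py
python3 -m crank '-1 0 0 0 0 0; -1 0 0 0 0 0; 0 0 0 0 0 0' >/dev/null; python3 ky.py
```

```text
k [-0.0656  0.1801] bolt 0.0021 Fky 13.3 Fkx -0.0 Fz 5.7 z 0.2125 op 0.141 t 13.325
k [-0.0657  0.2114] bolt 0.0334 Fky -3.7 Fkx -2.1 Fz 5.3 z 0.2125 op 0.146 t 13.95
k [-0.0657  0.2129] bolt 0.0349 Fky -5.1 Fkx -3.3 Fz 6.7 z 0.2125 op 0.148 t 14.325
```

The bolt runs free now. Drawing it fully.

```bash
python3 -m crank '-5 0 0 0 0 0; -4 0 0 0 0 0;-3 0 0 0 0 0; -2 0 0 0 0 0; 0 0 0 0 0 0' >/dev/null; python3 ky.py
python3 -m crank '-1 0 0 0 0 0; -1 0 0 0 0 0; 0 0 0 0 0 0' >/dev/null; python3 ky.py
```

```text
k [-0.0657  0.2253] bolt 0.0473 Fky -11.3 Fkx -4.3 Fz 6.1 z 0.2125 op 0.146 t 14.95
k [-0.0657  0.2254] bolt 0.0474 Fky -17.5 Fkx -2.9 Fz 6.5 z 0.2125 op 0.141 t 15.325
```

```bash
sed -i 's/KC=np.array(\[.506,-.2117\])/KC=np.array([.5062,-.2095])/' h.py; python3 -m crank '2 0 0 0 0 0; 0 0 0 0 0 0; 0 0 0 0 0 0; 0 0 0 0 0 0' 0.3; python3 -m crank '0 0 -40 0 0 0; 0 0 -50 0 0 0; 40 0 -20 0 0 0; 30 30 0 0 0 0; 0 0 0 0 0 0'
python3 - <<'E'
from h import *
im=snap('scene','s5.png')
im=im.copy(); im[:]=im
def mk(im,n,p,c): q=proj(n,p); cv2.drawMarker(im,tuple(int(round(v*4)) for v in q),c,0,10,1)
for n,cr in(('scene',(130,80,330,220)),('top',(230,150,430,290))):
    im=optics.read_camera(n); im=cv2.resize(im,None,fx=4,fy=4,interpolation=cv2.INTER_CUBIC)
    mk(im,n,k2w(.04,0,.174),(255,0,0));mk(im,n,k2w(.04,0,.220),(0,255,0));mk(im,n,k2w(-.065,.223,.254),(255,255,0))
    for x in(-.095,.095):
        for y in(-.155,.155): mk(im,n,k2w(x,y,.174),(0,255,255)); mk(im,n,k2w(x,y,.0),(255,0,255))
    mk(im,n,k2w(.08,-.139,.174),(255,255,255))
    x0,y0,x1,y1=[4*v for v in cr]; cv2.imwrite(f'pics/m_{n}.png',im[y0:y1,x0:x1,::-1])
E
```

```text
time: 15.82
eef_pos: [0.4592, 0.0218, 0.2111]
tcp_rot: [-0.675, 0.738, 0.0, -0.0]
contact_force: [0.6, -0.5, 1.0]
opening: 0.65
time: 16.45
eef_pos: [0.4224, -0.0465, 0.3217]
tcp_rot: [-0.674, 0.739, -0.001, 0.0]
contact_force: [-0.2, 0.6, 0.4]
opening: 0.648
```

View pics/m_scene.png

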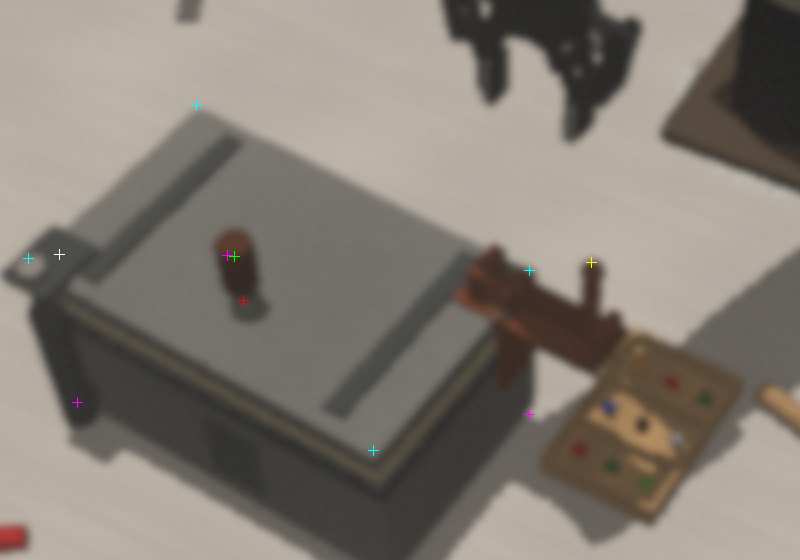

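View pics/m_top.png

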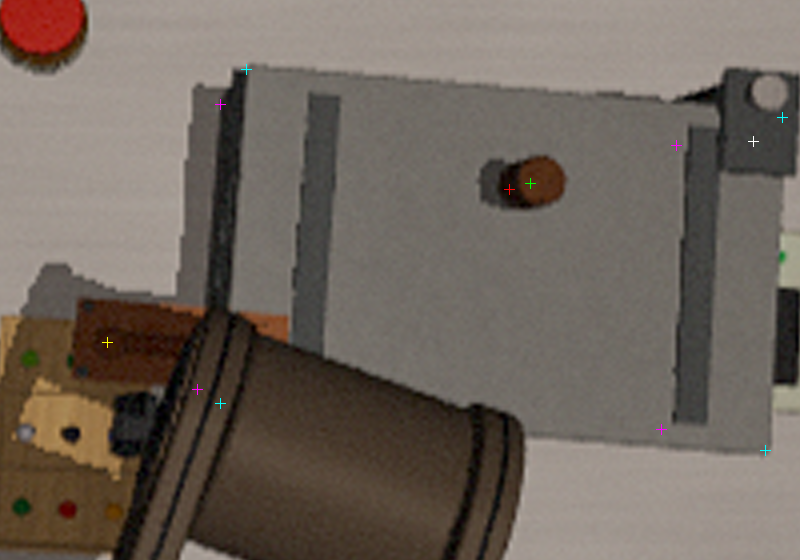

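Run:
```python
from h import *
s,p,r=st(); print(np.round(s['qpos'],2),p,r.as_euler('zyx').round(3))
```

```text
[-0.35 -0.35  2.04  0.    1.46  1.31] [ 0.42341646 -0.04513029  0.32115966] [ 1.66   0.    -3.141]
```

Run:
```python
from h import *
y=np.arctan2(-.9966,-.083); q=k2w(.04,-.004)
plan([((q[0],q[1],.30),down(y)),((q[0],q[1],.19),down(y),40)])
# swing rows
P=k2w(.08,-.139); r=down(y); n=10; th=1.62/n
pos=k2w(.04,0); 
v=pos-P; c,s=np.cos(th),np.sin(th); new=P+np.array([c*v[0]-s*v[1],s*v[0]+c*v[1],0]); print(r.inv().apply(new-pos)*1000, -th)
```

```text
'40 -34.3 5.3 0 0 -0.001; 40.1 -34.2 5.3 0 0 -0.002; 40.1 -34.1 5.3 0 0 -0.001; 40.2 -34.2 5.2 0 0 -0.002'
--
'0 0 36.7 0 0 0; 0 0 36.7 0 0 0; 0.1 0.1 36.6 0 0 0'
--
[ 8.27366755 21.89514616  0.        ] -0.162
```

```bash
python3 -m crank '40 -34 0 0 0 0; 40 -34 5 0 0 0; 40 -34 5 0 0 0; 40 -34 5 0 0 0; 0 0 5 0 0 0' 0.5; python3 -m crank '0 0 30 0 0 0; 0 0 0 0 0 0'
python3 - <<'E'
from h import *
s,p,r=st(); print(p,w2k(p))
snap('scene','s6.png',(100,40,300,200),4)
E
```

```text
time: 17.23
eef_pos: [0.546, -0.2185, 0.2987]
tcp_rot: [-0.674, 0.738, 0.002, -0.0]
contact_force: [0.0, 0.8, 0.1]
opening: 0.748
time: 17.48
eef_pos: [0.5432, -0.2148, 0.2679]
tcp_rot: [-0.675, 0.737, 0.003, -0.001]
contact_force: [-0.1, -0.3, 0.1]
opening: 0.748
[ 0.54319923 -0.21480922  0.26792611] [ 0.03731202 -0.00222353]
```

View pics/s6.png

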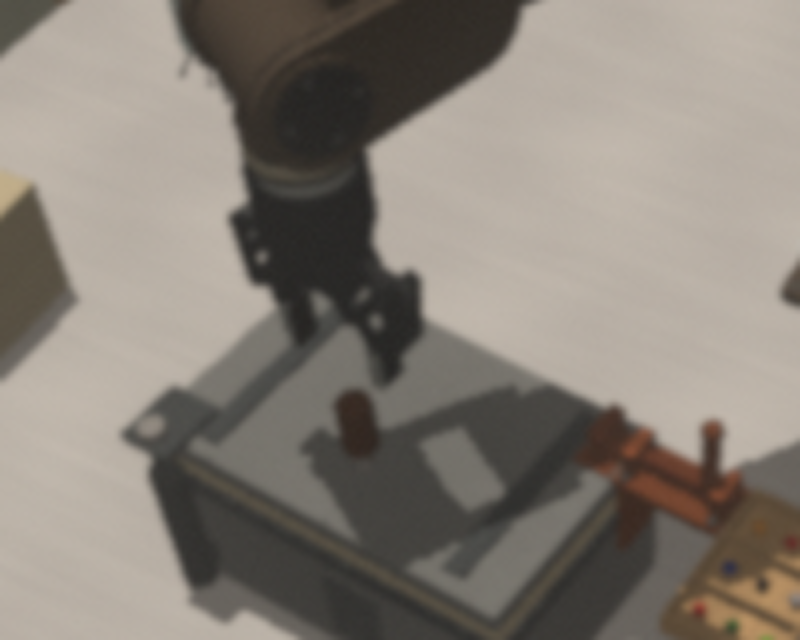

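```bash
python3 -m crank '3 -3 30 0 0 0; 0 0 25 0 0 0; 0 0 23 0 0 0; 0 0 0 0 0 0'; python3 -m crank '0 0 0 0 0 0; 0 0 0 0 0 0; 0 0 0 0 0 0; 0 0 0 0 0 0; 0 0 0 0 0 0' -1 30;python3 -m crank '0 0 0 0 0 0; 0 0 0 0 0 0';python3 ky.py
```

```text
time: 18.02
eef_pos: [0.5466, -0.2191, 0.1928]
tcp_rot: [-0.675, 0.738, 0.001, -0.0]
contact_force: [-0.8, 0.7, 0.1]
opening: 0.749
time: 18.65
eef_pos: [0.548, -0.2127, 0.197]
tcp_rot: [-0.675, 0.738, 0.005, 0.006]
contact_force: [-3.2, 21.7, 11.7]
opening: 0.321
time: 18.9
eef_pos: [0.548, -0.2127, 0.197]
tcp_rot: [-0.675, 0.738, 0.005, 0.006]
contact_force: [-2.9, 22.5, 11.4]
opening: 0.321
k [0.042  0.0003] bolt -0.1777 Fky 22.2 Fkx -4.8 Fz 11.4 z 0.197 op 0.321 t 18.9
```

The knob is exactly at k=(0.042, 0.000), so I take the tension out and then swing.

```bash
python3 -m crank '-6 0 -3 0 0 0; 0 0 0 0 0 0'; python3 -m crank '8 22 0 0 0 -0.162; 8 22 0 0 0 -0.162; 0 0 0 0 0 0';python3 ky.py
```

```text
time: 19.15
eef_pos: [0.548, -0.2128, 0.1973]
tcp_rot: [-0.675, 0.738, 0.001, 0.001]
contact_force: [0.2, 6.5, 1.4]
opening: 0.317
time: 19.52
eef_pos: [0.5025, -0.2303, 0.1973]
tcp_rot: [0.785, -0.62, -0.001, 0.0]
contact_force: [-2.1, 5.0, 1.6]
opening: 0.317
k [-0.0019 -0.0211] bolt -0.1991 Fky 4.8 Fkx -2.5 Fz 1.6 z 0.1973 op 0.317 t 19.525
```

```bash
python3 -m crank '8 22 0 0 0 -0.162; 8 22 0 0 0 -0.162; 8 22 0 0 0 -0.162; 8 22 0 0 0 -0.162; 0 0 0 0 0 0';python3 ky.py; python3 -m crank '8 22 0 0 0 -0.162; 8 22 0 0 0 -0.162; 8 22 0 0 0 -0.162; 8 22 0 0 0 -0.162; 0 0 0 0 0 0';python3 ky.py
```

```text
time: 20.15
eef_pos: [0.4423, -0.3009, 0.1973]
tcp_rot: [0.941, -0.338, 0.003, 0.002]
contact_force: [5.3, -2.6, -2.9]
opening: 0.316
k [-0.0561 -0.0964] bolt -0.2744 Fky -2.2 Fkx 5.5 Fz -2.9 z 0.1973 op 0.316 t 20.15
time: 20.78
eef_pos: [0.4368, -0.3911, 0.1972]
tcp_rot: [1.0, -0.021, 0.006, 0.001]
contact_force: [14.5, 2.4, -3.2]
opening: 0.323
k [-0.0541 -0.1868] bolt -0.3648 Fky 3.6 Fkx 14.3 Fz -3.2 z 0.1972 op 0.323 t 20.775
```

```bash
python3 -m crank '5 8 0 0 0 -0.06; 0 0 0 0 0 0';python3 ky.py; python3 -m crank '0 0 0 0 0 0; 0 0 0 0 0 0; 0 0 -30 0 0 0; 0 0 -50 0 0 0; 0 0 -30 0 0 0' 0.5;python3 - <<'E'
from h import *
snap('scene','s7.png',scale=1.5);snap('top','t7.png',scale=1.5)
s,p,r=st(); print(np.round(s['qpos'],2))
E
```

```text
time: 21.02
eef_pos: [0.4392, -0.3993, 0.1972]
tcp_rot: [1.0, 0.009, 0.003, 0.002]
contact_force: [5.5, -0.3, -2.2]
opening: 0.316
k [-0.051  -0.1947] bolt -0.3727 Fky 0.1 Fkx 5.5 Fz -2.2 z 0.1972 op 0.316 t 21.025
time: 21.65
eef_pos: [0.4372, -0.3984, 0.3098]
tcp_rot: [1.0, 0.01, 0.001, 0.002]
contact_force: [0.4, -0.6, -0.7]
opening: 0.748
[-0.91  0.05  1.7  -0.    1.38 -0.93]
```

View pics/s7.png

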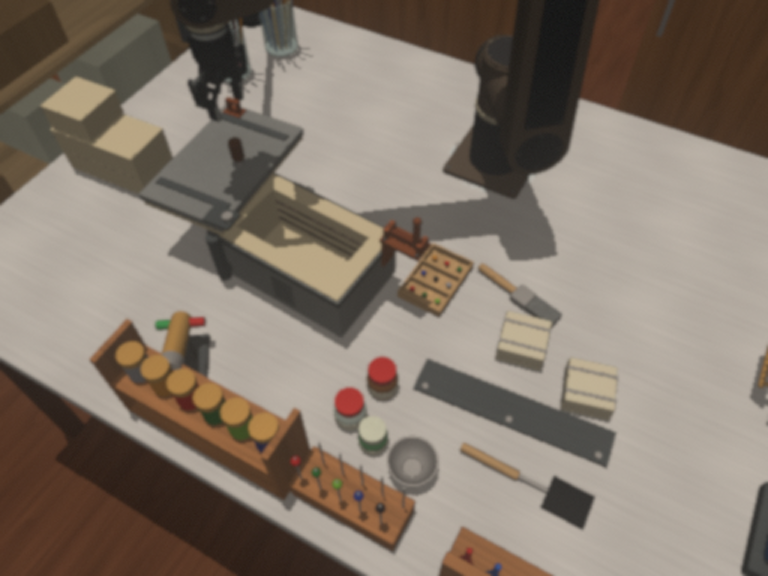

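View pics/t7.png

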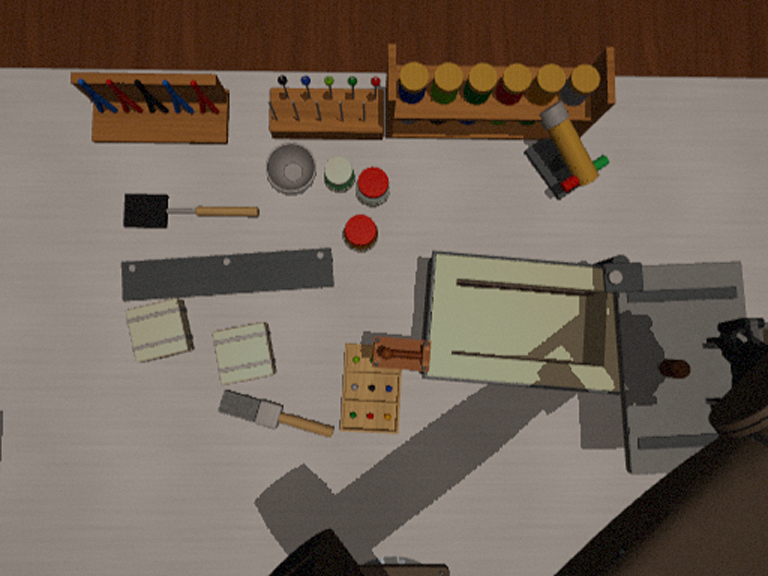

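The lid is open. The right mould has been knocked and is now at about (243,352) in the 1.5× top view, close to the brush. Zooming in.

Run:
```python
from h import *
im=snap('top','t8.png',(70,155,235,300),4.1)
im=snap('scene','s8.png',(270,150,430,320),4)
for n in('top','scene'): print([(round(x['xy'][0]*512,1),round(x['xy'][1]*384,1),round(x['p'],2)) for x in optics.recognise(n,'mould_a_mid')])
```

```text
[(260.7, 236.4, 0.43)]
[(351.3, 228.5, 0.61)]
```

View pics/t8.png

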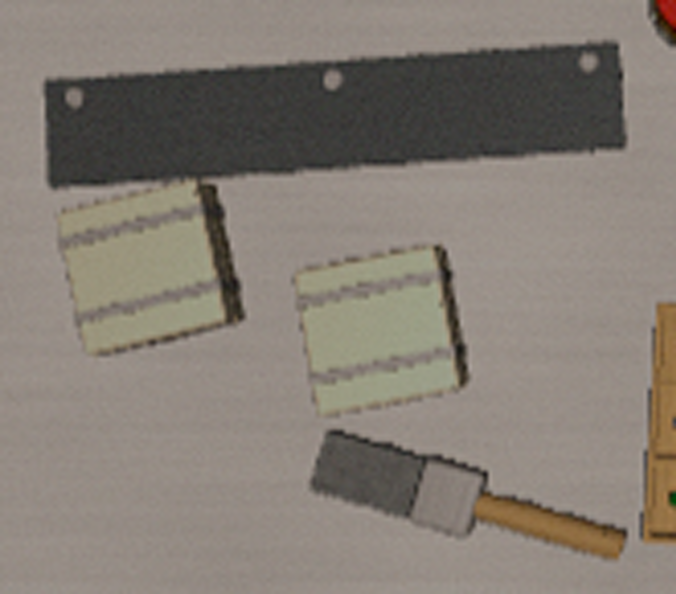

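View pics/s8.png

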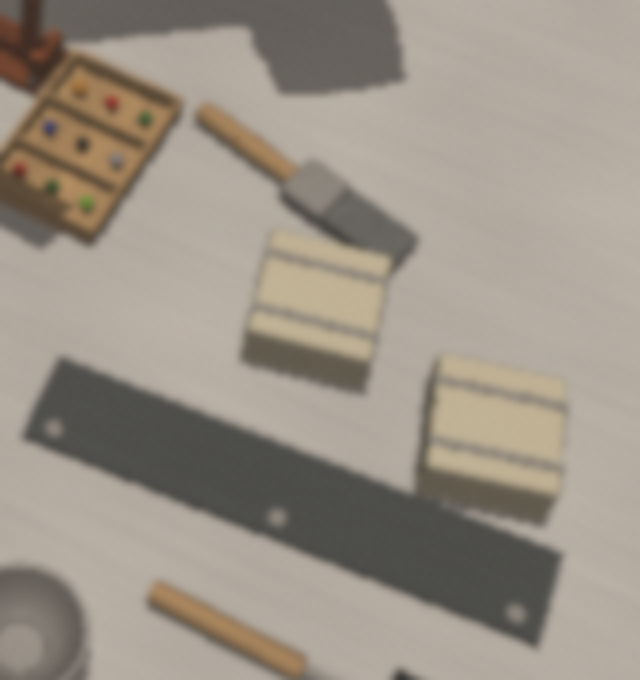

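Run:
```python
from h import *
T2=lambda u,v:(70+u/4.1,155+v/4.1)
e=[unproj('top',T2(*q),.008) for q in((626,146),(50,187))]
d=e[1]-e[0]; a=np.arctan2(-d[0],d[1]); print('edge',e,a)
n=np.array([np.cos(a),np.sin(a)]); t=np.array([-np.sin(a),np.cos(a)]); e0=(e[0]+e[1])[:2]/2
for nm,qs in(('m1',((58,212),(198,180),(225,325),(95,355))),('m2',((295,272),(438,245),(465,388),(320,415)))):
    c=np.array([unproj('top',T2(*q),.046)[:2] for q in qs]); m=c.mean(0)
    print(nm,m,'stop frame:',(m-e0)@n,(m-e0)@t,'corners',[((x-e0)@n).round(3) for x in c],[((x-e0)@t).round(3) for x in c],'ang',np.arctan2((c[0]-c[3])[1],(c[0]-c[3])[0])-a,np.arctan2((c[1]-c[2])[1],(c[1]-c[2])[0])-a)
for q in((328,430),(430,460),(487,470),(310,490)):
    x=unproj('top',T2(*q),.015)[:2]; print('brush',((x-e0)@n).round(3),((x-e0)@t).round(3))
print(e0,n,t)
```

```text
edge [array([0.57305341, 0.10325349, 0.008     ]), array([0.54471064, 0.47105871, 0.008     ])] 0.07690718332580075
m1 [0.49289906 0.397392  ] stop frame: -0.057318347439439796 0.11497961791526791 corners [np.float64(-0.019), np.float64(-0.005), np.float64(-0.096), np.float64(-0.109)] [np.float64(0.166), np.float64(0.08), np.float64(0.067), np.float64(0.147)] ang 0.2112537251474485 0.1371217622695282
m2 [0.45526583 0.25185114] stop frame: -0.10602244290515721 -0.02723962421443334 corners [np.float64(-0.067), np.float64(-0.056), np.float64(-0.146), np.float64(-0.155)] [np.float64(0.023), np.float64(-0.066), np.float64(-0.078), np.float64(0.012)] ang 0.122530475421374 0.12902199434363093
brush -0.167 0.014
brush -0.19 -0.049
brush -0.199 -0.084
brush -0.203 0.027
[0.55888203 0.2871561 ] [0.9970441  0.07683139] [-0.07683139  0.9970441 ]
```

```bash
cat >> h.py <<'E'
E0=np.array([.55888,.28716]); EA=.0769
def s2w(n,t,z): c,s=np.cos(EA),np.sin(EA); return np.array([E0[0]+c*n-s*t,E0[1]+s*n+c*t,z])
def w2s(p): c,s=np.cos(EA),np.sin(EA); d=np.array(p[:2])-E0; return np.array([c*d[0]+s*d[1],-s*d[0]+c*d[1]])
E
cat > ks.py <<'E'
from h import *
s,p,r=st(); f=np.array(s['contact_force']); c,sn=np.cos(EA),np.sin(EA)
print('s',w2s(p).round(4),'z',p[2].round(4),'Fn',round(c*f[0]+sn*f[1],1),'Ft',round(-sn*f[0]+c*f[1],1),'Fz',round(f[2],1),'Mz',round(s['wrist_torque'][2],2),'yaw-EA',round(np.arctan2(*r.as_matrix()[[1,0],0])-EA,3),'op',round(s['opening'],3),'t',s['time'])
E
python3 - <<'E'
from h import *
y=np.pi/2+EA
plan([((.48,.0,.31),down(y)),(s2w(-.178,-.033,.15),down(y),55),(s2w(-.178,-.033,.03),down(y),40)])
E
```

```text
'5.1 -39.6 -0.5 0 0 -0.163; 11.5 -38.2 -0.5 0 0 -0.163; 17.6 -35.9 -0.5 0 0 -0.163; 23.1 -32.6 -0.5 0 0 -0.163; 28.1 -28.4 -0.5 -0.001 0 -0.163'
'32.3 -23.4 -0.5 0 0 -0.163; 35.7 -17.8 -0.5 0 0 -0.162; 38.2 -11.9 -0.5 -0.001 -0.001 -0.163; 39.5 -5.5 -0.6 0 0 -0.162; 40 1 -0.6 -0.001 -0.001 -0.163'
--
'41.2 -12.9 26.7 0 0 0; 41.2 -12.9 26.6 0 0 0; 41.2 -12.9 26.7 0 0 0; 41.2 -12.9 26.6 0 0 0; 41.3 -12.9 26.7 0 0 0'
'41.2 -12.8 26.6 0 0 0'
--
'0 0 30 0 0 0; 0 0 30 0 0 0; 0 0 30 0 0 0; 0.1 0 30 0 0 0'
--
```

```bash
python3 -m crank '5 -40 0 0 0 -0.163; 11 -38 0 0 0 -0.163; 18 -36 0 0 0 -0.163; 23 -33 0 0 0 -0.163; 28 -28 0 0 0 -0.163' 0.3; python3 -m crank '32 -23 0 0 0 -0.163; 36 -18 0 0 0 -0.163; 38 -12 0 0 0 -0.163; 40 -5 0 0 0 -0.163; 40 1 0 0 0 -0.163';python3 -m crank '41 -13 27 0 0 0; 41 -13 27 0 0 0; 41 -13 27 0 0 0; 41 -13 27 0 0 0; 41 -13 27 0 0 0'; python3 -m crank '41 -13 27 0 0 0; 0 0 0 0 0 0'; python3 ks.py
python3 - <<'E'
from h import *
y=np.pi/2+EA
plan([(s2w(-.178,-.033,.03),down(y),40)])
E
```

```text
time: 22.58
eef_pos: [0.4576, -0.1971, 0.304]
tcp_rot: [0.913, 0.408, -0.001, -0.002]
contact_force: [-0.2, -0.6, -0.6]
opening: 0.649
time: 23.2
eef_pos: [0.4798, 0.0012, 0.3041]
tcp_rot: [0.677, 0.736, -0.001, -0.001]
contact_force: [1.0, 0.1, 0.0]
opening: 0.657
time: 23.82
eef_pos: [0.3977, 0.1999, 0.1687]
tcp_rot: [0.679, 0.734, -0.001, -0.001]
contact_force: [0.1, 0.2, -1.3]
opening: 0.651
time: 24.08
eef_pos: [0.3791, 0.2395, 0.1398]
tcp_rot: [0.677, 0.736, -0.004, -0.002]
contact_force: [-0.2, 0.1, 0.4]
opening: 0.647
s [-0.1829 -0.0337] z 0.1398 Fn -0.2 Ft 0.1 Fz 0.4 Mz -0.0 yaw-EA 1.577 op 0.647 t 24.075
'0.3 2 36.6 -0.003 0.001 0.002; 0.3 1.8 36.6 -0.003 0.001 0.002; 0.2 1.8 36.6 -0.003 0 0.002'
--
```

```bash
python3 -m crank '0 1 37 -0.003 0 0; 0 1 37 -0.003 0 0; 0 1 20 0 0 0.004; 0 0 10 0 0 0; 0 0 5 0 0 0'; python3 ks.py
python3 - <<'E'
from h import *
snap('top','t9.png',(70,130,260,300),4);snap('scene','s9.png',(270,130,450,320),4)
E
```

```text
time: 24.7
eef_pos: [0.3869, 0.2387, 0.0351]
tcp_rot: [0.68, 0.733, 0.002, 0.002]
contact_force: [-0.0, 0.3, -0.4]
opening: 0.645
s [-0.1752 -0.0351] z 0.0351 Fn -0.0 Ft 0.3 Fz -0.4 Mz -0.01 yaw-EA 1.568 op 0.645 t 24.7
```

View pics/s9.png

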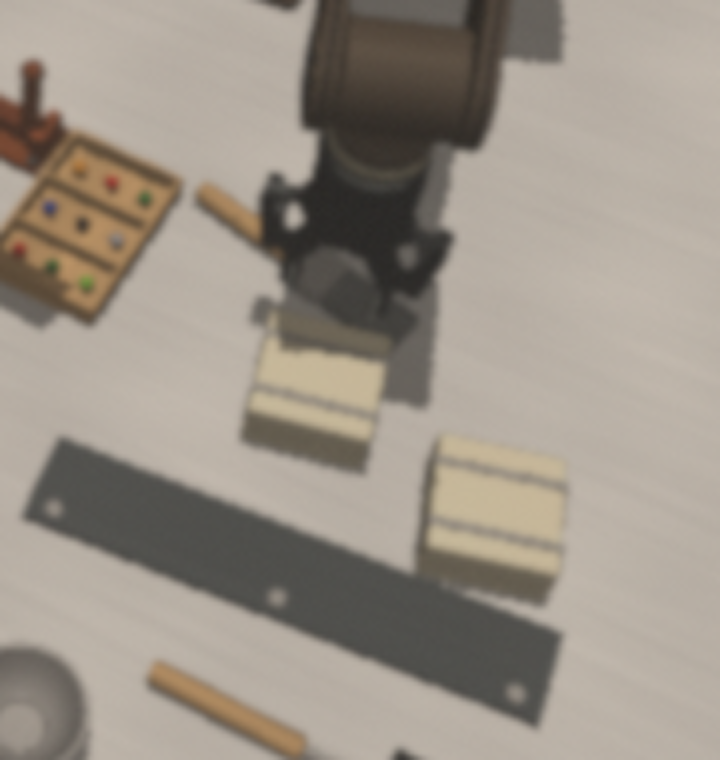

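View pics/t9.png

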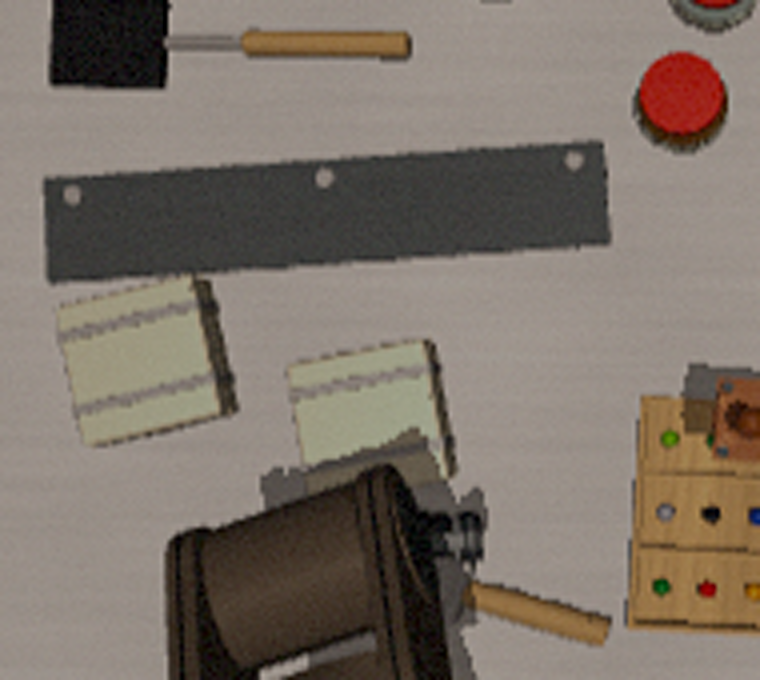

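The fingers are behind the mould's mouth face, above the brush. Pushing forward.

```bash
python3 -m crank '0 10 4 0 0 0; 0 12 0 0 0 0; 0 12 0 0 0 0; 0 12 0 0 0 0; 0 0 0 0 0 0'>/dev/null; python3 ks.py; python3 -m crank '0 10 0 0 0 0; 0 10 0 0 0 0; 0 5 0 0 0 0; 0 0 0 0 0 0'>/dev/null; python3 ks.py
python3 - <<'E'
from h import *
snap('top','t10.png',(70,130,260,300),4);snap('scene','s10.png',(270,130,450,320),4)
E
```

```text
s [-0.1272 -0.0347] z 0.0321 Fn -0.8 Ft 0.6 Fz 0.6 Mz 0.02 yaw-EA 1.569 op 0.65 t 25.425
s [-0.1032 -0.0347] z 0.032 Fn -0.3 Ft 0.3 Fz -0.1 Mz -0.02 yaw-EA 1.569 op 0.646 t 25.925
```

View pics/s10.png

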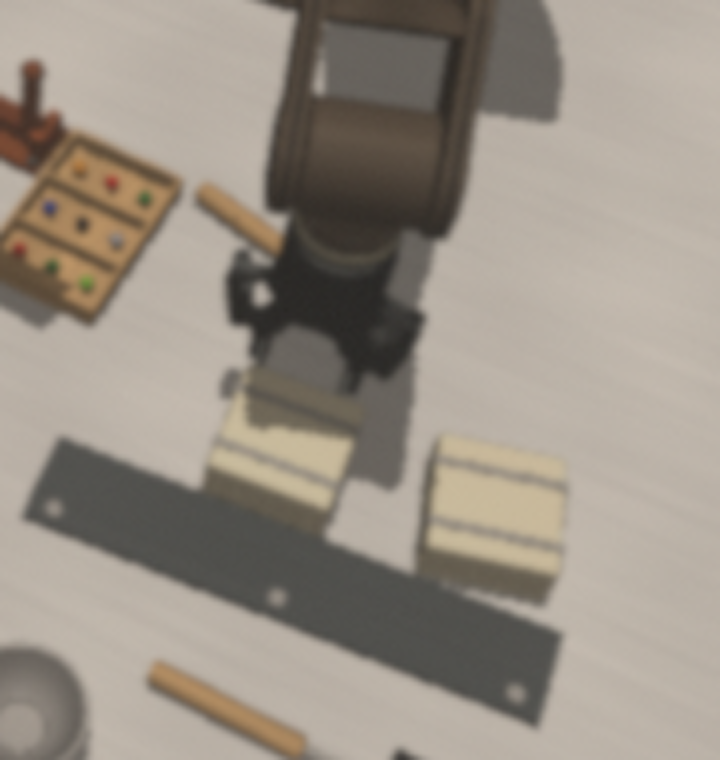

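View pics/t10.png

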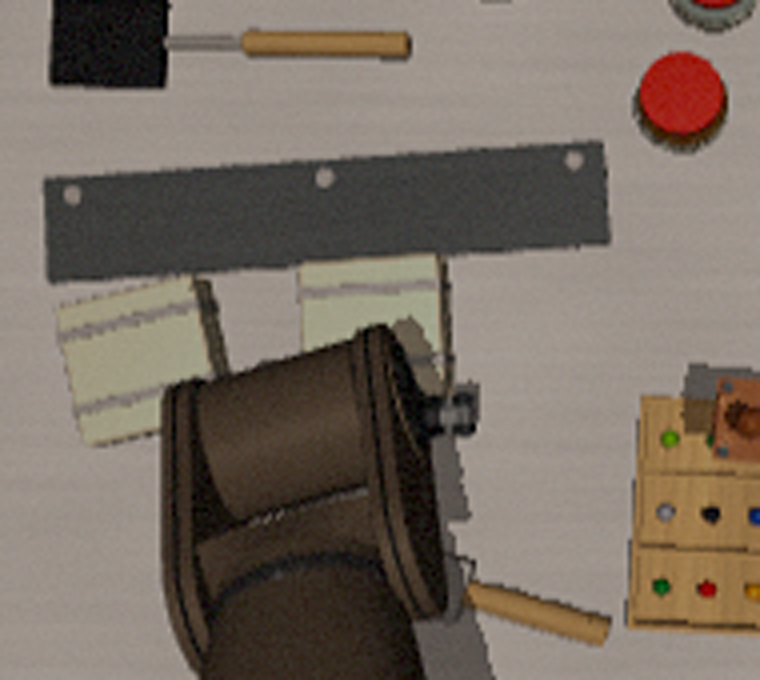

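The mould is square against the stop edge. Now I push on to tip it.

```bash
for i in 1; do python3 -m crank '0 4 0 0 0 0; 0 4 0 0 0 0; 0 4 0 0 0 0; 0 0 0 0 0 0'>/dev/null; python3 ks.py; done; python3 -m crank '0 4 0 0 0 0; 0 4 0 0 0 0; 0 4 0 0 0 0; 0 0 0 0 0 0'>/dev/null; python3 ks.py
python3 - <<'E'
from h import *
snap('scene','s11.png',(270,130,450,320),4)
E
```

```text
s [-0.1023 -0.0348] z 0.0305 Fn -26.0 Ft 0.4 Fz 21.0 Mz 0.01 yaw-EA 1.569 op 0.647 t 26.525
s [-0.1024 -0.0348] z 0.029 Fn -54.2 Ft -0.4 Fz 42.6 Mz 0.02 yaw-EA 1.57 op 0.653 t 27.025
```

View pics/s11.png

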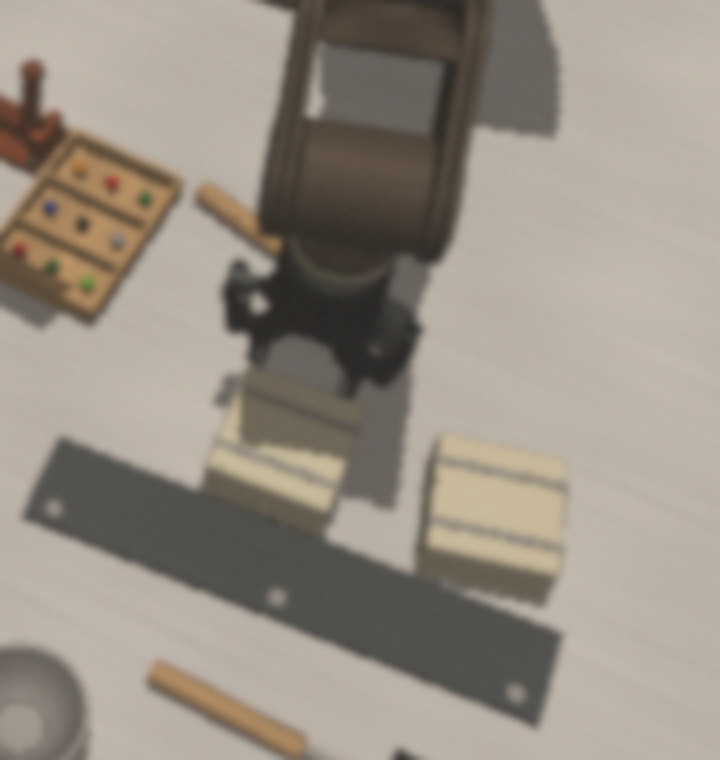

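Horizontal pushing jams on friction: the mouth face has to rise with the finger. I back off to a light preload and then follow the arc, forward and up.

```bash
python3 -m crank '0 -12 0 0 0 0; 0 -7 0 0 0 0; 0 0 0 0 0 0'>/dev/null; python3 ks.py; python3 -m crank '0 3 -7 0 0 0; 0 3 -7 0 0 0; 0 0 0 0 0 0'>/dev/null; python3 ks.py
```

```text
s [-0.1022 -0.0346] z 0.031 Fn -7.4 Ft 1.5 Fz 1.1 Mz 0.09 yaw-EA 1.569 op 0.646 t 27.45
s [-0.0956 -0.0348] z 0.0456 Fn -9.0 Ft 0.8 Fz 1.9 Mz 0.05 yaw-EA 1.569 op 0.649 t 27.825
```

```bash
python3 -m crank '0 4 -7 0 0 0; 0 5 -7 0 0 0; 0 0 0 0 0 0'>/dev/null; python3 ks.py;python3 - <<'E'
from h import *
snap('scene','s12.png',(270,130,450,320),4)
E
```

```text
s [-0.0856 -0.0347] z 0.0606 Fn -9.0 Ft 0.2 Fz 4.7 Mz 0.03 yaw-EA 1.569 op 0.651 t 28.2
```

View pics/s12.png

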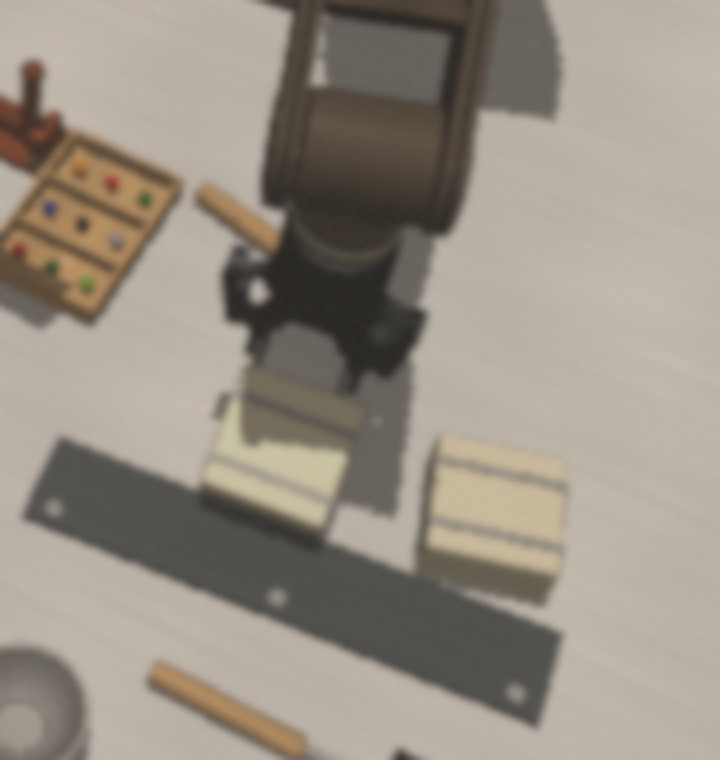

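The mould is tipping: its foot is lifting over the edge near (270,515). Continuing along the arc.

```bash
python3 -m crank '0 5 -6 0 0 0; 0 6 -6 0 0 0; 0 6 -5 0 0 0; 0 7 -5 0 0 0; 0 0 0 0 0 0'>/dev/null; python3 ks.py; python3 -m crank '0 7 -4 0 0 0; 0 7 -3 0 0 0; 0 0 0 0 0 0'>/dev/null; python3 ks.py;python3 - <<'E'
from h import *
snap('scene','s13.png',(270,130,450,320),4)
E
```

```text
s [-0.0587 -0.0347] z 0.0842 Fn -4.9 Ft -1.0 Fz 6.2 Mz 0.04 yaw-EA 1.569 op 0.656 t 28.875
s [-0.0443 -0.0348] z 0.0914 Fn -4.4 Ft 0.3 Fz 6.8 Mz -0.01 yaw-EA 1.569 op 0.653 t 29.25
```

View pics/s13.png

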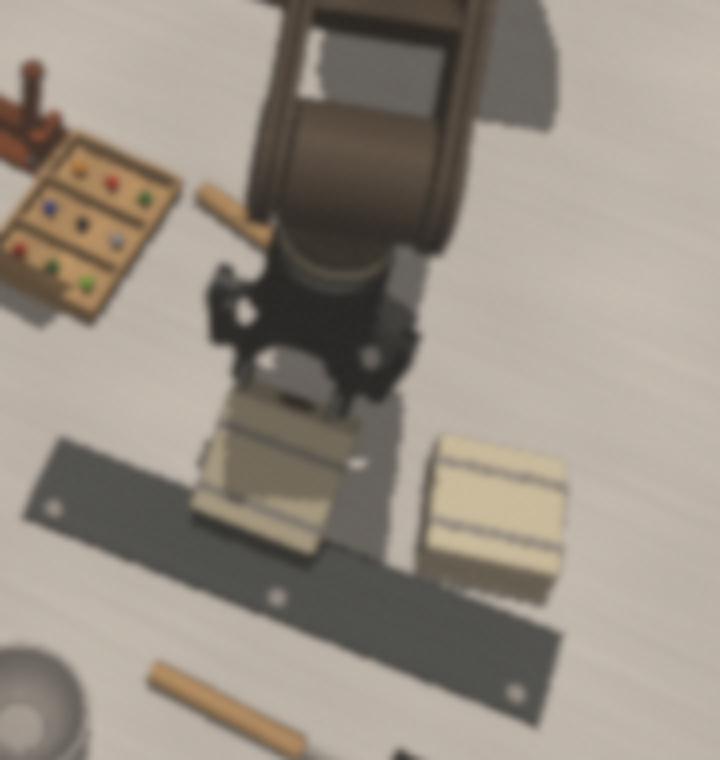

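Going well. Continuing.

```bash
python3 -m crank '0 7 -3 0 0 0; 0 8 -2 0 0 0; 0 8 -1 0 0 0; 0 8 -1 0 0 0; 0 0 0 0 0 0'>/dev/null; python3 ks.py; python3 -m crank '0 8 0 0 0 0; 0 8 0 0 0 0; 0 0 0 0 0 0'>/dev/null; python3 ks.py;python3 - <<'E'
from h import *
snap('scene','s14.png',(270,130,450,320),4)
E
```

```text
s [-0.0128 -0.0348] z 0.0987 Fn -0.0 Ft -0.6 Fz 7.7 Mz 0.01 yaw-EA 1.569 op 0.648 t 29.925
s [ 0.0029 -0.0348] z 0.0984 Fn -0.1 Ft -0.3 Fz 6.9 Mz -0.05 yaw-EA 1.569 op 0.65 t 30.3
```

View pics/s14.png

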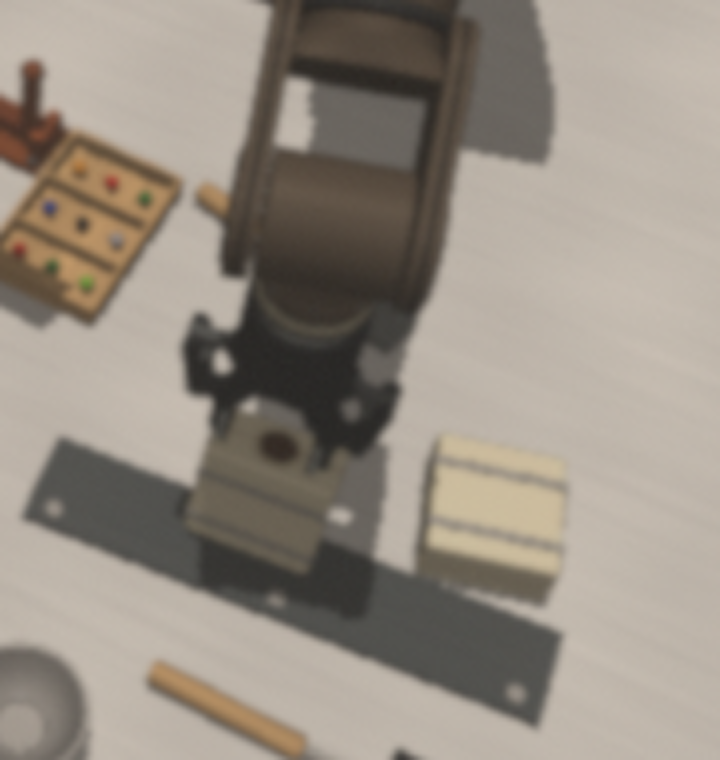

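```bash
python3 -m crank '0 7 1 0 0 0; 0 7 2 0 0 0; 0 4 2 0 0 0; 0 0 0 0 0 0'>/dev/null; python3 ks.py; python3 -m crank '0 0 -5 0 0 0; 0 0 -10 0 0 0; 0 0 -20 0 0 0; 0 -30 -30 0 0 0; 0 -40 -20 0 0 0'>/dev/null; python3 ks.py;python3 - <<'E'
from h import *
snap('scene','s15.png',(270,130,450,320),4); snap('top','t15.png',(70,130,260,300),4)
E
```

```text
s [ 0.0205 -0.0348] z 0.0963 Fn -5.5 Ft -1.4 Fz 17.3 Mz -0.03 yaw-EA 1.569 op 0.647 t 30.85
s [-0.0517 -0.0348] z 0.1786 Fn -1.1 Ft 1.4 Fz 0.4 Mz -0.01 yaw-EA 1.568 op 0.652 t 31.475
```

View pics/s15.png

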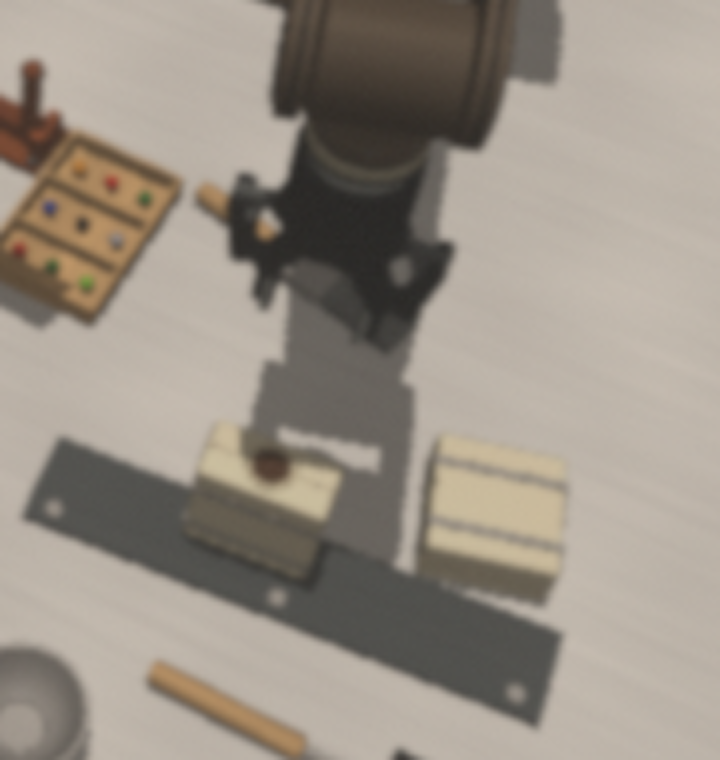

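View pics/t15.png

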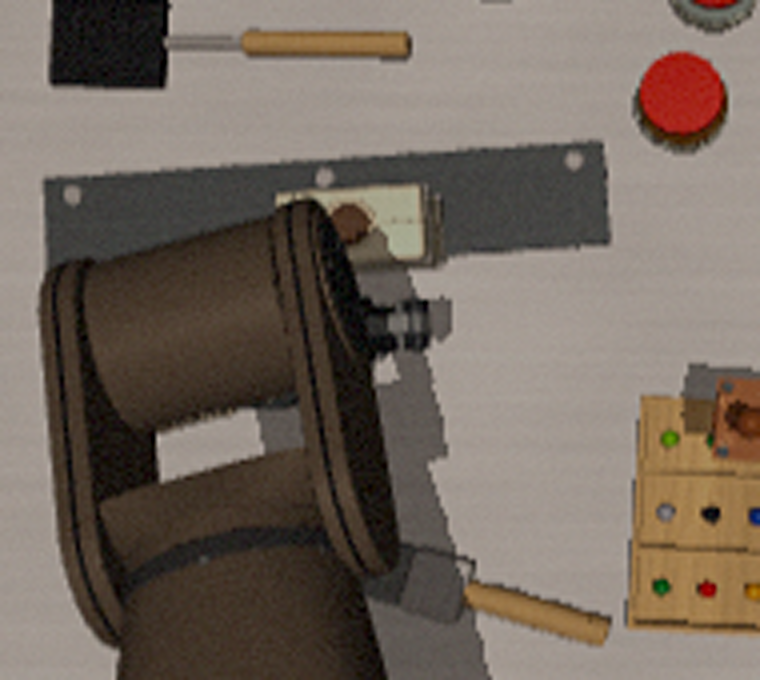

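The mould stands on the bar with its mouth up. Next is the left mould.

```bash
python3 -m crank '47 -30 0 0 0 0; 47 -30 0 0 0 0; 46 -28 0 0 0 0; 0 0 40 0 0 0; 0 0 0 0 0 0'>/dev/null; python3 ks.py; python3 -m crank '0 0 40 0 0 0; 0 0 40 0 0 0; 0 0 15 0 0 0; 0 0 0 0 0 0'>/dev/null; python3 ks.py;python3 - <<'E'
from h import *
snap('scene','s16.png',(270,130,450,320),4)
E
```

```text
s [-0.142   0.1047] z 0.1323 Fn 0.3 Ft -0.2 Fz -0.5 Mz -0.07 yaw-EA 1.57 op 0.647 t 32.2
s [-0.1387  0.1049] z 0.0406 Fn -0.6 Ft -0.1 Fz 0.5 Mz 0.04 yaw-EA 1.568 op 0.652 t 32.7
```

View pics/s16.png

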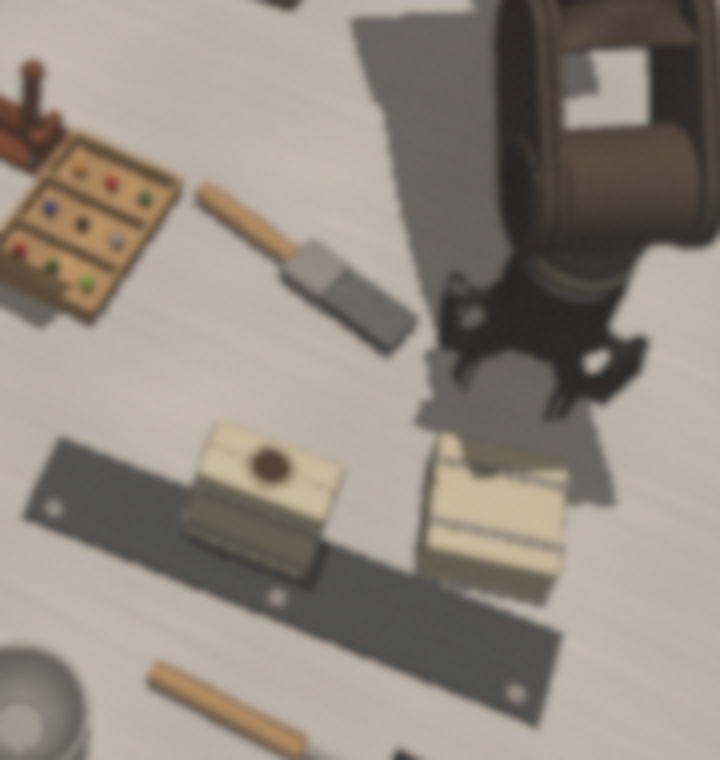

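```bash
python3 -m crank '0 0 9 0 0 0; 0 8 0 0 0 0; 0 8 0 0 0 0; 0 8 0 0 0 0; 0 0 0 0 0 0'>/dev/null; python3 ks.py; python3 -m crank '0 6 0 0 0 0; 0 5 0 0 0 0; 0 3 0 0 0 0; 0 0 0 0 0 0'>/dev/null; python3 ks.py;python3 - <<'E'
from h import *
snap('scene','s17.png',(270,130,450,320),4);snap('top','t17.png',(70,130,260,300),4)
E
```

```text
s [-0.1143  0.1053] z 0.0319 Fn 0.2 Ft 0.3 Fz -0.3 Mz 0.01 yaw-EA 1.569 op 0.648 t 33.375
s [-0.1093  0.1068] z 0.0315 Fn -22.6 Ft 5.3 Fz 17.1 Mz 0.76 yaw-EA 1.572 op 0.65 t 33.875
```

View pics/t17.png

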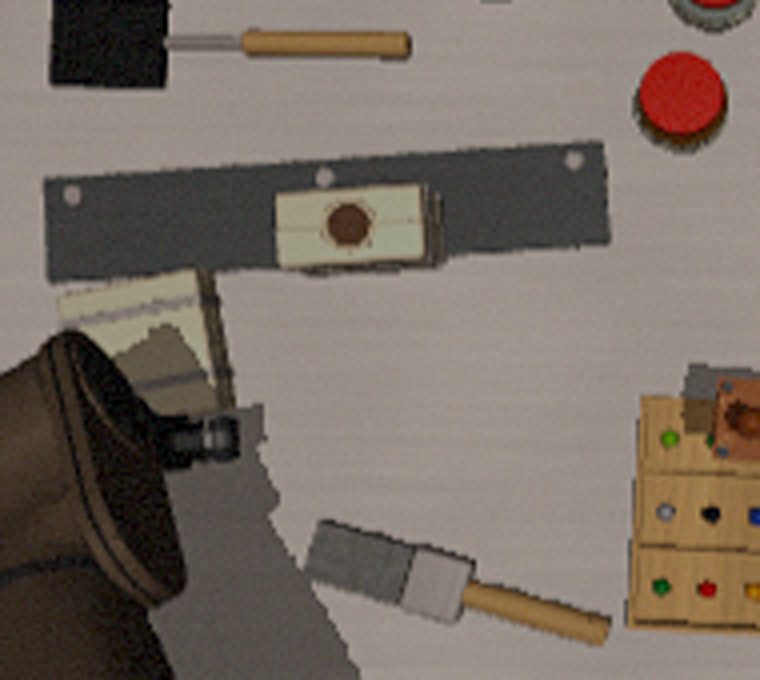

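The mould touches with its right corner and is jamming because I push too high. I back off, push lower to square it, then raise the fingers again.

```bash
python3 -m crank '0 -12 0 0 0 0; 0 -10 0 0 0 0; 3 0 18 0 0 0; 0 0 0 0 0 0'>/dev/null; python3 ks.py; python3 -m crank '0 8 0 0 0 0; 0 6 0 0 0 0; 0 5 0 0 0 0; 0 3 0 0 0 0; 0 0 0 0 0 0'>/dev/null; python3 ks.py;python3 -m crank '0 2 0 0 0 0; 0 2 0 0 0 0; 0 0 0 0 0 0'>/dev/null; python3 ks.py;python3 - <<'E'
from h import *
snap('scene','s18.png',(270,130,450,320),4);snap('top','t18.png',(70,130,260,300),4)
E
```

```text
s [-0.1239  0.1074] z 0.0114 Fn -0.9 Ft -0.0 Fz 0.4 Mz -0.02 yaw-EA 1.569 op 0.648 t 34.475
s [-0.1079  0.1101] z 0.0138 Fn -22.3 Ft 6.1 Fz 13.8 Mz 0.79 yaw-EA 1.571 op 0.647 t 35.1
s [-0.1065  0.1114] z 0.0138 Fn -28.9 Ft 9.6 Fz 16.7 Mz 1.04 yaw-EA 1.572 op 0.649 t 35.475
```

View pics/t18.png

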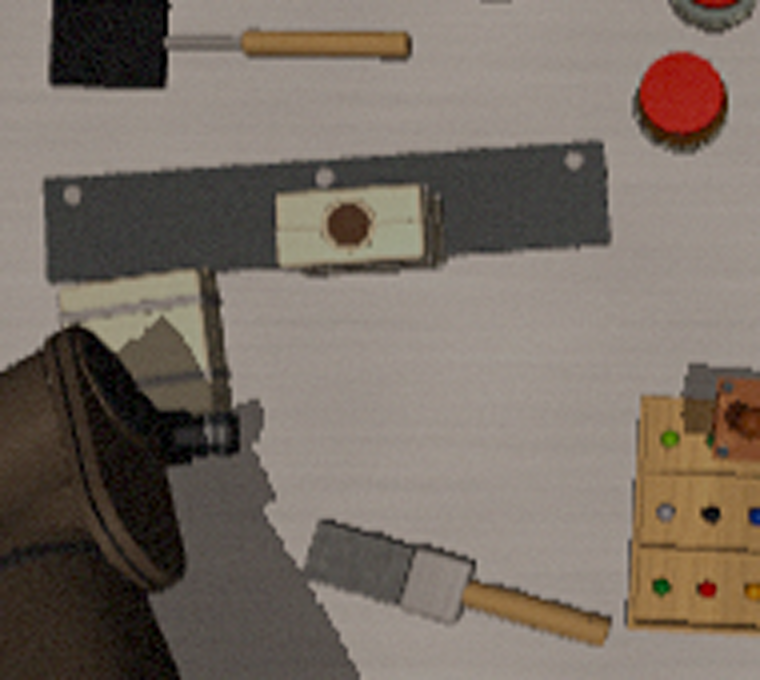

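View pics/s18.png

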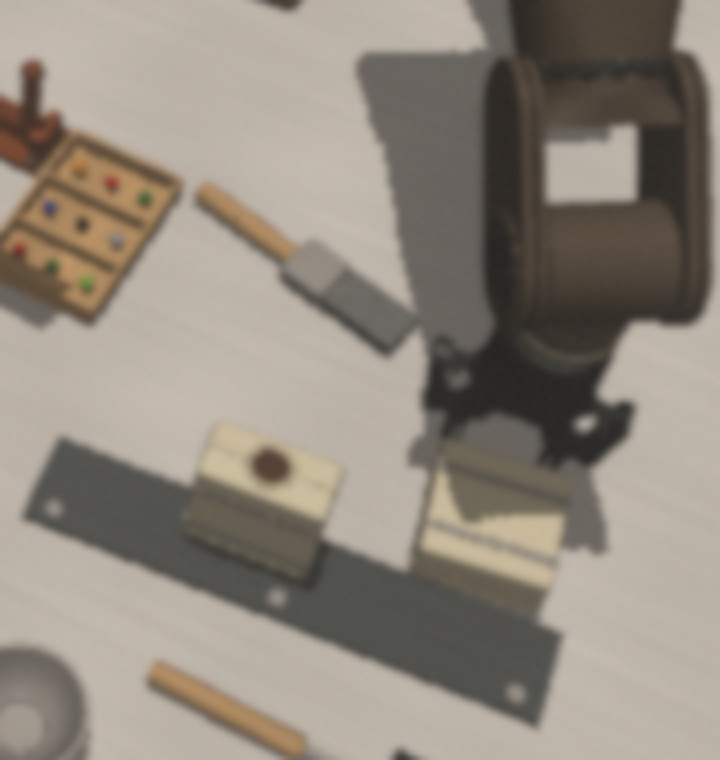

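```bash
python3 -m crank '3 0 0 0 0 0; 3 1 0 0 0 0; 3 2 0 0 0 0; 0 0 0 0 0 0'>/dev/null; python3 ks.py;python3 -m crank '2 1 0 0 0 0; 2 2 0 0 0 0; 0 0 0 0 0 0'>/dev/null; python3 ks.py;python3 - <<'E'
from h import *
snap('scene','s19.png',(270,130,450,320),4);snap('top','t19.png',(70,130,260,300),4)
E
```

```text
s [-0.1024  0.1159] z 0.013 Fn -23.3 Ft -3.5 Fz 14.1 Mz 0.04 yaw-EA 1.569 op 0.65 t 36.075
s [-0.1026  0.1175] z 0.0113 Fn -28.7 Ft -8.5 Fz 18.3 Mz -0.16 yaw-EA 1.569 op 0.651 t 36.45
```

View pics/t19.png

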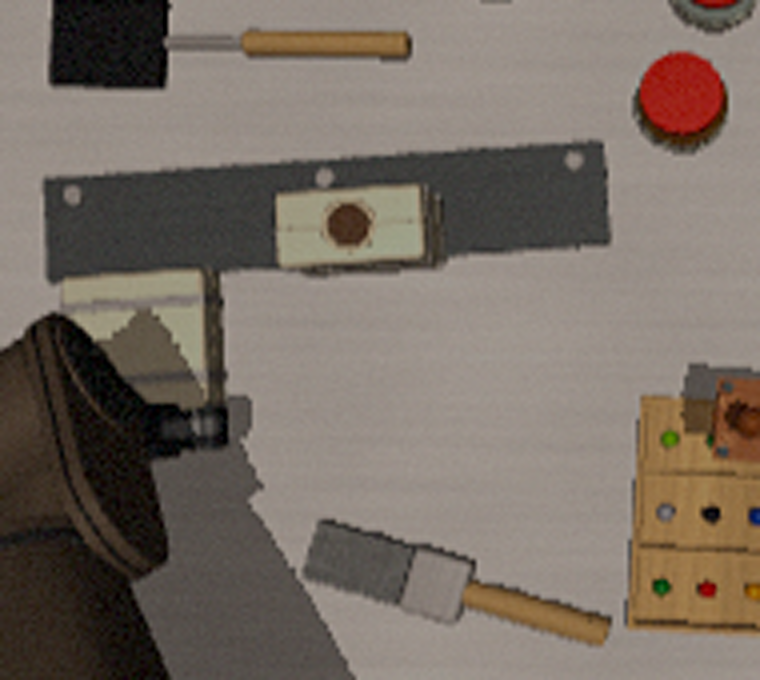

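View pics/s19.png

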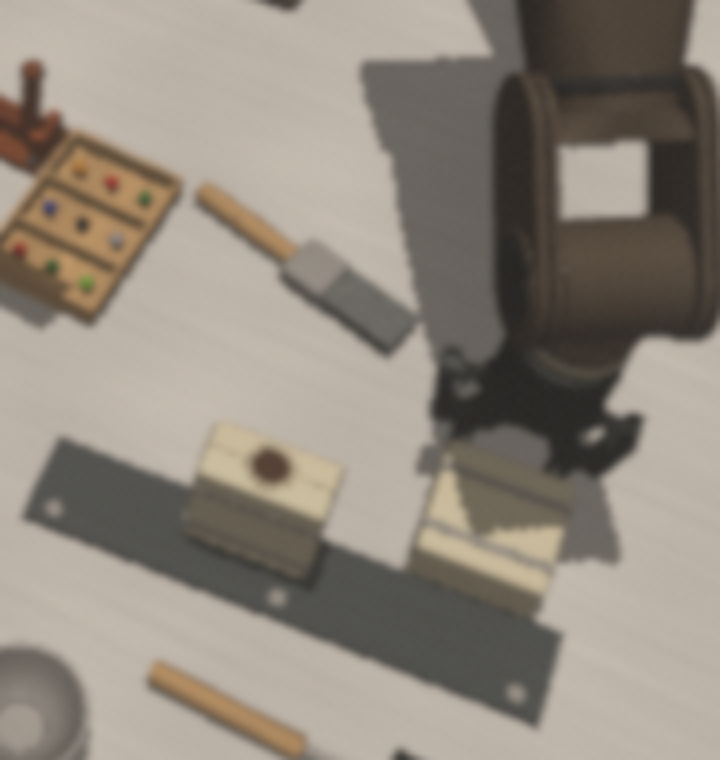

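Square now. Back off, raise, press lightly, then follow the arc.

```bash
python3 -m crank '-2 -12 0 0 0 0; 0 -10 0 0 0 0; 0 0 -20 0 0 0; 0 0 0 0 0 0'>/dev/null; python3 ks.py;python3 -m crank '0 5 0 0 0 0; 0 4 0 0 0 0; 0 0 0 0 0 0'>/dev/null; python3 ks.py
```

```text
s [-0.1102  0.1206] z 0.0371 Fn 0.1 Ft -0.9 Fz 0.1 Mz 0.02 yaw-EA 1.569 op 0.65 t 37.05
s [-0.1037  0.1191] z 0.0334 Fn 0.1 Ft -0.2 Fz -0.9 Mz 0.02 yaw-EA 1.569 op 0.647 t 37.425
```

```bash
python3 -m crank '0 3 2 0 0 0; 0 3 0 0 0 0; 0 0 0 0 0 0'>/dev/null; python3 ks.py;python3 -m crank '0 3 -7 0 0 0; 0 3 -7 0 0 0; 0 4 -7 0 0 0; 0 5 -7 0 0 0; 0 0 0 0 0 0'>/dev/null; python3 ks.py;python3 - <<'E'
from h import *
snap('scene','s20.png',(270,130,450,320),4)
E
```

```text
s [-0.102   0.1191] z 0.0311 Fn -10.7 Ft -0.9 Fz 7.6 Mz 0.05 yaw-EA 1.569 op 0.649 t 37.8
s [-0.0865  0.1191] z 0.0595 Fn -9.6 Ft -0.4 Fz 4.5 Mz 0.05 yaw-EA 1.569 op 0.654 t 38.425
```

View pics/s20.png

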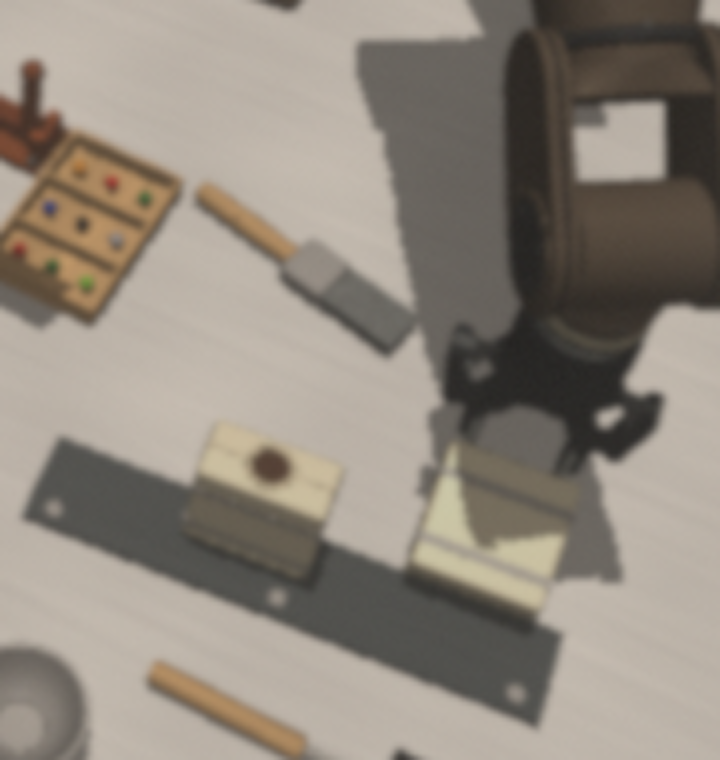

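Tipping nicely, same as before.

```bash
python3 -m crank '0 5 -6 0 0 0; 0 6 -6 0 0 0; 0 6 -5 0 0 0; 0 7 -5 0 0 0; 0 0 0 0 0 0'>/dev/null; python3 ks.py; python3 -m crank '0 7 -4 0 0 0; 0 7 -3 0 0 0; 0 7 -3 0 0 0; 0 8 -2 0 0 0; 0 0 0 0 0 0'>/dev/null; python3 ks.py; python3 -m crank '0 8 -1 0 0 0; 0 8 -1 0 0 0;0 8 0 0 0 0; 0 8 0 0 0 0; 0 0 0 0 0 0'>/dev/null; python3 ks.py;python3 - <<'E'
from h import *
snap('scene','s21.png',(270,130,450,320),4)
E
```

```text
s [-0.0598  0.1192] z 0.0835 Fn -7.1 Ft -2.8 Fz 6.8 Mz -0.04 yaw-EA 1.569 op 0.65 t 39.1
s [-0.0289  0.1192] z 0.0965 Fn -2.8 Ft -1.7 Fz 8.0 Mz -0.03 yaw-EA 1.569 op 0.647 t 39.725
s [0.0039 0.1191] z 0.0984 Fn 0.7 Ft -1.2 Fz 5.9 Mz 0.03 yaw-EA 1.569 op 0.65 t 40.35
```

View pics/s21.png

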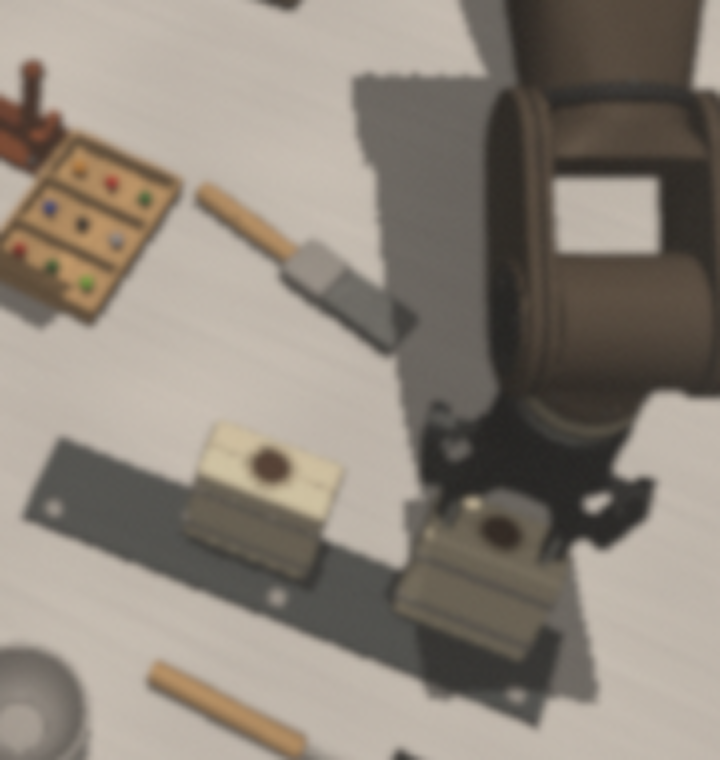

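```bash
python3 -m crank '0 7 1 0 0 0; 0 7 2 0 0 0; 0 4 2 0 0 0; 0 0 0 0 0 0'>/dev/null; python3 ks.py; python3 -m crank '0 0 -5 0 0 0; 0 0 -10 0 0 0; 0 0 -30 0 0 0; 0 -50 -40 0 0 0; 0 -60 -40 0 0 0'>/dev/null; python3 -m crank '0 -60 0 0 0 0; 0 0 0 0 0 0'>/dev/null;python3 ks.py;python3 - <<'E'
from h import *
snap('scene','s22.png',(270,130,450,320),4);snap('top','t22.png',(70,130,260,300),4)
E
```

```text
s [0.0211 0.1191] z 0.0963 Fn -5.2 Ft -3.0 Fz 16.2 Mz 0.03 yaw-EA 1.569 op 0.655 t 40.9
s [-0.1466  0.119 ] z 0.2078 Fn 0.8 Ft -0.3 Fz -0.7 Mz 0.05 yaw-EA 1.572 op 0.649 t 41.775
```

View pics/s22.png

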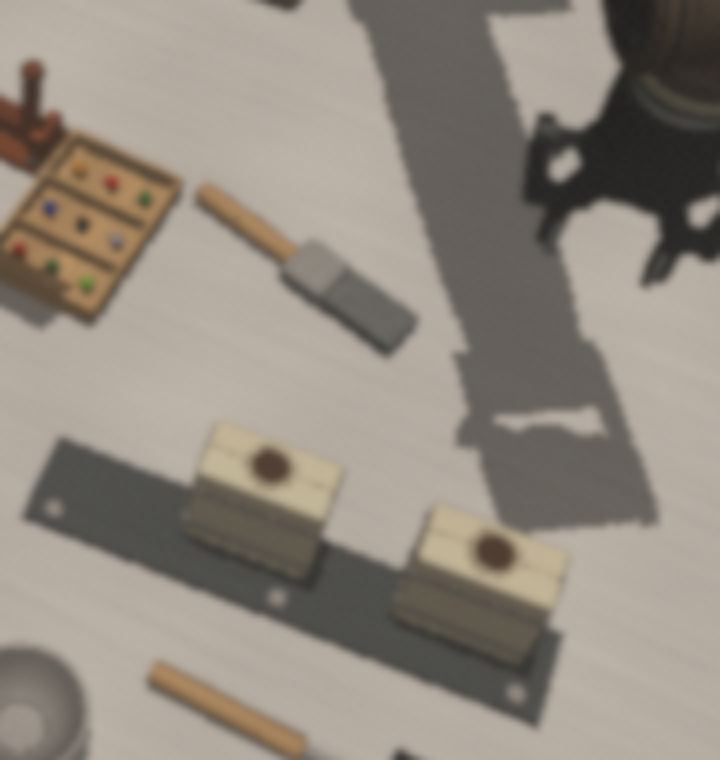

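View pics/t22.png

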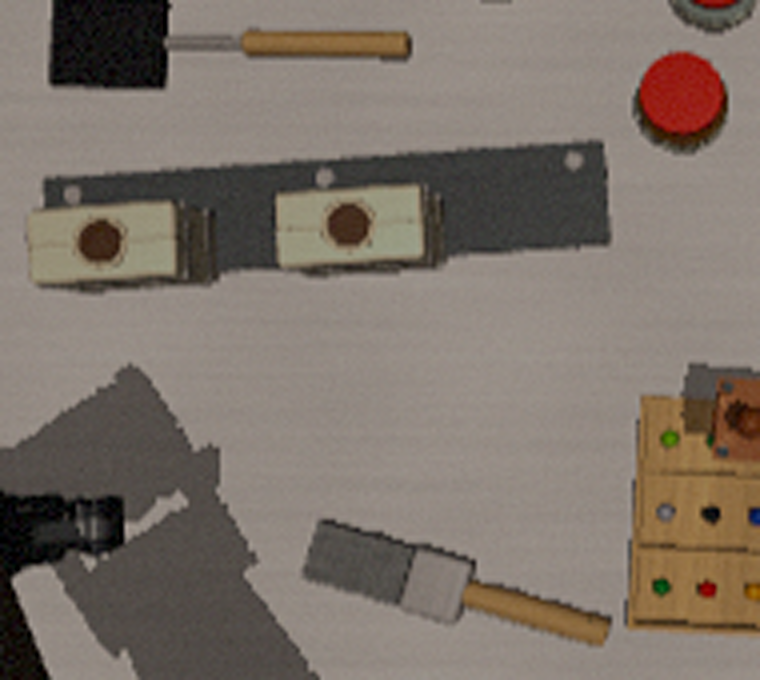

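Both stand mouth up. The mouth centres are at zoom (101,241) and (348,224) in the top view.

Run:
```python
from h import *
for q in((101,241),(348,224)):
    w=unproj('top',(70+q[0]/4,130+q[1]/4),.1); print(w,w2s(w))
for q in ((28,211),(178,201),(275,193),(421,184)):
    w=unproj('top',(70+q[0]/4,130+q[1]/4),.1); print(w2s(w))
print(w2s(tri((70+101/4,130+241/4),(270+495/4,130+552/4))),w2s(tri((70+348/4,130+224/4),(270+270/4,130+465/4))))
plan([(s2w(.014,-.029,.2),down(EA),45),(s2w(.014,-.029,.06),down(EA),45)])
s,p,r=st();print(np.round(s['qpos'],2))
```

```text
[0.56466129 0.40646361 0.1       ] [0.01492961 0.11850688]
[0.57585519 0.25793203 0.1       ] [ 0.01467961 -0.0304457 ]
[0.03629739 0.161514  ]
[0.03600642 0.07129629]
[0.03675561 0.01264819]
[ 0.03602244 -0.0759301 ]
[0.0145668 0.1216365] [ 0.01432324 -0.02876862]
'-16.5 17.4 1.1 0.001 -0.001 0.174; -13.2 20 1.1 0.001 0 0.175; -9.5 22 1.1 0 0 0.174; -5.6 23.3 1.1 0 -0.001 0.175; -1.5 23.9 1.1 0.001 -0.001 0.174'
'2.7 23.8 1.1 0.001 0 0.175; 6.8 23 1 0 0 0.174; 10.7 21.4 1 0 -0.001 0.175; 14.2 19.3 1.1 0.001 0 0.174'
--
'0 0 35 0 0 0; 0 0 35 0 0 0; 0 0 35 0 0 0; 0 -0.1 35 0 0 0'
--
[ 0.59  0.07  1.87 -0.    1.2  -1.05]
```

```bash
python3 -m crank '-16 17 0 0 0 0.174; -13 20 0 0 0 0.174; -10 22 0 0 0 0.174; -6 23 0 0 0 0.174; -2 24 0 0 0 0.174' 1 >/dev/null;  python3 -m crank '3 24 0 0 0 0.174; 7 23 0 0 0 0.174; 11 21 0 0 0 0.174; 14 19 0 0 0 0.174; 0 0 0 0 0 0' >/dev/null
python3 - <<'E'
from h import *
plan([(s2w(.0147,-.030,.15),down(EA),30),(s2w(.0147,-.030,.062),down(EA),30)])
E
python3 ks.py
```

```text
'-0.8 -0.1 29.8 0 -0.003 0.001; -0.8 -0.2 29.9 0 -0.003 0'
--
'0 0 29.3 0 0 0; 0 0 29.3 0 0 0; 0 0 29.4 0 0 0'
--
s [ 0.016  -0.0303] z 0.2097 Fn -0.1 Ft -0.3 Fz -0.2 Mz 0.02 yaw-EA 0.001 op 0.995 t 43.125
```

```bash
python3 -m crank '-1 0 30 0 -0.003 0; 0 0 30 0 -0.003 0; 0 0 30 0 0 0; 0 0 30 0 0 0; 0 0 20 0 0 0'; python3 -m crank '0 0 20 0 0 0; 0 0 0 0 0 0'; python3 ks.py
python3 - <<'E'
from h import *
snap('scene','s23.png',(270,130,450,320),4)
E
```

```text
time: 43.75
eef_pos: [0.5734, 0.2598, 0.0682]
tcp_rot: [0.999, 0.041, -0.001, 0.0]
contact_force: [-0.2, -0.0, -0.5]
opening: 0.998
time: 44.0
eef_pos: [0.5729, 0.2594, 0.0483]
tcp_rot: [0.999, 0.04, -0.002, 0.0]
contact_force: [-0.9, -0.5, 0.5]
opening: 0.997
s [ 0.0119 -0.0287] z 0.0483 Fn -0.9 Ft -0.5 Fz 0.5 Mz 0.02 yaw-EA 0.004 op 0.997 t 44.0
```

View pics/s23.png

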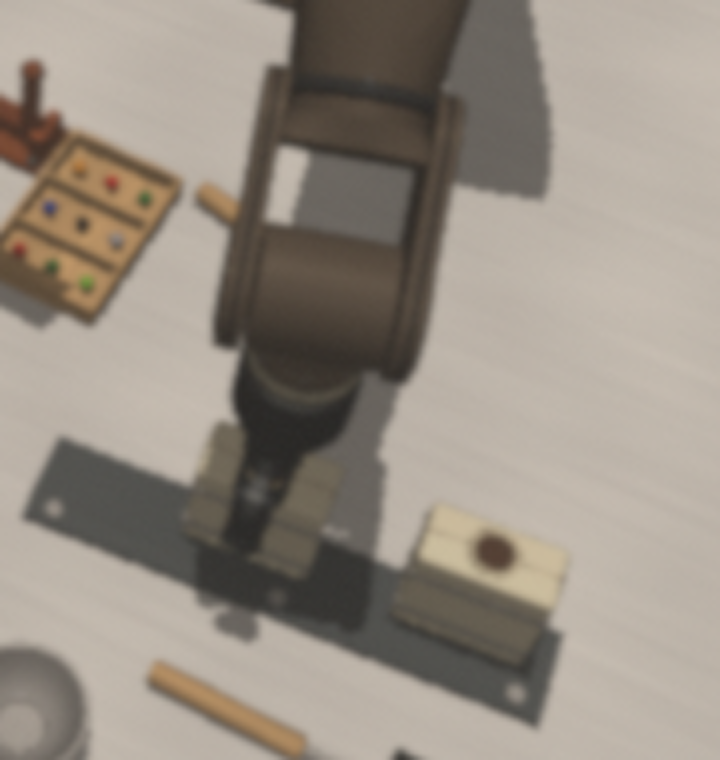

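```bash
python3 -m crank '2 0 0 0 0 0; 0 0 0 0 0 0; 0 0 0 0 0 0; 0 0 0 0 0 0; 0 0 0 0 0 0' -1 60; python3 -m crank '0 0 0 0 0 0; 0 0 0 0 0 0'; python3 ks.py; python3 -m crank '0 0 -5 0 0 0; 0 0 -15 0 0 0; 0 0 -30 0 0 0; 0 0 -40 0 0 0; 0 0 -40 0 0 0'; python3 -m crank '0 0 -40 0 0 0; 0 0 -20 0 0 0; 0 0 0 0 0 0'; python3 ks.py
python3 - <<'E'
from h import *
snap('scene','s24.png',(230,80,430,270),4)
E
```

```text
time: 44.68
eef_pos: [0.5768, 0.2601, 0.0516]
tcp_rot: [0.999, 0.04, 0.001, -0.0]
contact_force: [-1.5, -0.7, 6.2]
opening: 0.531
time: 44.92
eef_pos: [0.5768, 0.2601, 0.0517]
tcp_rot: [0.999, 0.04, 0.001, -0.0]
contact_force: [-1.4, -0.9, 5.4]
opening: 0.536
s [ 0.0158 -0.0284] z 0.0517 Fn -1.5 Ft -0.8 Fz 5.4 Mz -0.02 yaw-EA 0.003 op 0.536 t 44.925
time: 45.55
eef_pos: [0.5754, 0.2596, 0.181]
tcp_rot: [0.999, 0.04, -0.001, 0.0]
contact_force: [-0.1, 0.9, -3.1]
opening: 0.529
time: 45.92
eef_pos: [0.5766, 0.26, 0.2418]
tcp_rot: [0.999, 0.04, 0.002, -0.0]
contact_force: [0.4, 0.3, -3.9]
opening: 0.531
s [ 0.0156 -0.0284] z 0.2418 Fn 0.4 Ft 0.3 Fz -3.9 Mz -0.0 yaw-EA 0.003 op 0.531 t 45.925
```

View pics/s24.png

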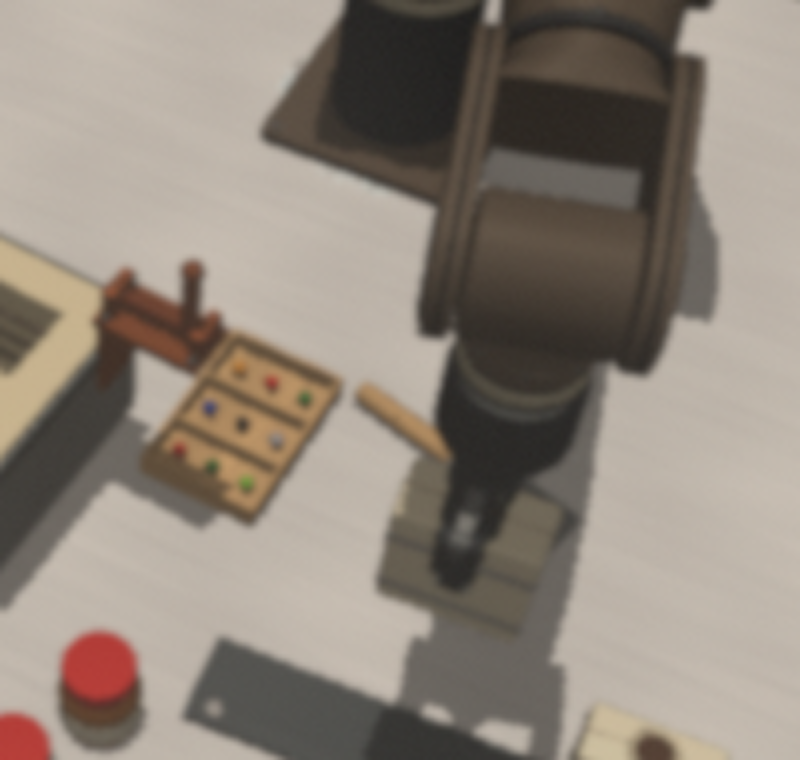

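Run:
```python
from h import *
y=np.pi/2+KA
q=k2w(0,-.06)
plan([((.575,.05,.25),down(y),45),((q[0],q[1],.25),down(y),45)])
```

```text
'-2.2 26.1 -1.3 0 0 -0.176; -6.7 25.3 -1.3 0 0 -0.176; -11.1 23.8 -1.3 0 0 -0.176; -15 21.5 -1.3 0 0 -0.176; -18.6 18.5 -1.3 0 0 -0.176'
'-21.5 15 -1.3 0 0 -0.176; -23.8 11 -1.3 0 0 -0.176; -25.3 6.6 -1.4 -0.001 0 -0.176'
--
'-40.5 -5.9 0 0 0 0; -40.5 -5.9 0 0 0 0; -40.6 -5.9 0 0 0 0; -40.5 -5.9 0 0 0 0; -40.6 -5.9 0 0 0 0'
'-40.5 -5.9 0 0 0 0; -40.6 -5.9 0.1 0 0 0; -40.5 -5.8 0 0 0 0'
--
```

```bash
python3 -m crank '-2 26 -1 0 0 -0.176; -7 25 -1 0 0 -0.176; -11 24 -1 0 0 -0.176; -15 22 -1 0 0 -0.176; -19 18 -1 0 0 -0.176'>/dev/null; python3 -m crank '-22 15 -1 0 0 -0.176; -24 11 -1 0 0 -0.176; -25 7 -1 0 0 -0.176; -40 -6 0 0 0 0; -40 -6 0 0 0 0'>/dev/null; python3 -m crank '-40 -6 0 0 0 0; -40 -6 0 0 0 0; -40 -6 0 0 0 0; -40 -6 0 0 0 0; -40 -6 0 0 0 0'>/dev/null;python3 -m crank '-40 -6 0 0 0 0; 0 0 0 0 0 0; 0 0 0 0 0 0'; python3 ky.py;python3 - <<'E'
from h import *
y=np.pi/2+KA
q=k2w(0,-.06)
plan([((q[0],q[1],.25),down(y),45)])
snap('scene','s25.png',(110,40,310,230),4);snap('top','t25.png',(250,130,450,300),4)
E
```

```text
time: 48.22
eef_pos: [0.5, -0.2644, 0.2458]
tcp_rot: [0.736, 0.677, -0.0, -0.002]
contact_force: [0.3, -0.1, -3.7]
opening: 0.531
k [-0.0016 -0.0553] bolt -0.2333 Fky -0.0 Fkx 0.3 Fz -3.7 z 0.2458 op 0.531 t 48.225
'-4.7 1.6 -4.2 -0.003 -0.003 0'
--
```

View pics/s25.png

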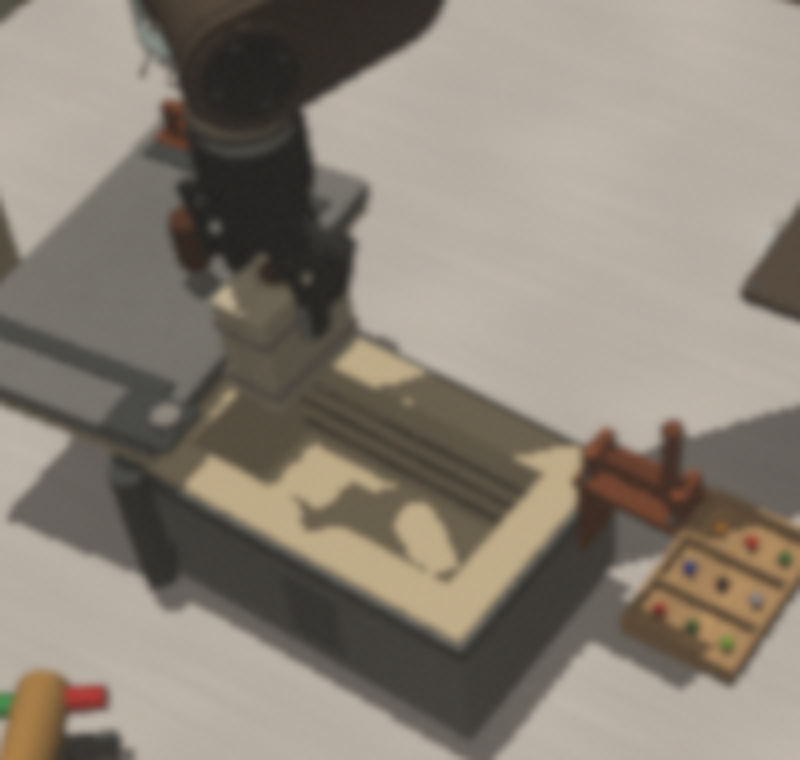

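View pics/t25.png

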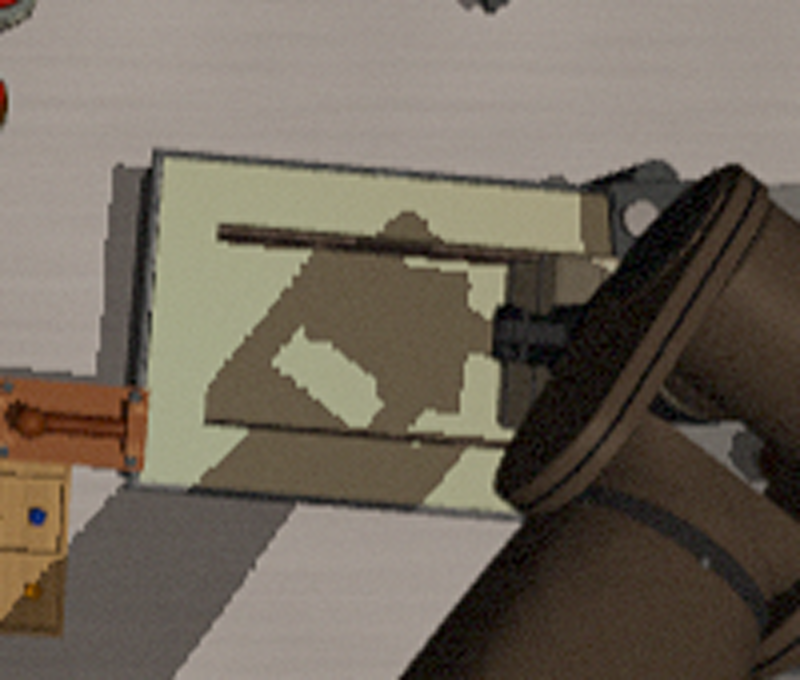

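```bash
python3 -m crank '0 2 30 -0.003 -0.003 0; 0 0 30 0 0 0; 0 0 25 0 0 0; 0 0 0 0 0 0'; python3 ky.py; python3 -m crank '0 0 25 0 0 0; 0 0 25 0 0 0; 0 0 20 0 0 0; 0 0 0 0 0 0';python3 ky.py
python3 - <<'E'
from h import *
snap('scene','s26.png',(110,40,310,230),4)
E
```

```text
time: 48.82
eef_pos: [0.5017, -0.2633, 0.1603]
tcp_rot: [0.735, 0.678, -0.001, -0.001]
contact_force: [0.1, -0.7, -3.7]
opening: 0.533
k [-0.    -0.054] bolt -0.232 Fky -0.7 Fkx 0.2 Fz -3.7 z 0.1603 op 0.533 t 48.825
time: 49.32
eef_pos: [0.5025, -0.265, 0.092]
tcp_rot: [0.736, 0.677, -0.0, 0.001]
contact_force: [0.4, -0.1, -3.7]
opening: 0.533
k [ 0.0009 -0.0556] bolt -0.2336 Fky -0.0 Fkx 0.4 Fz -3.7 z 0.092 op 0.533 t 49.325
```

View pics/s26.png

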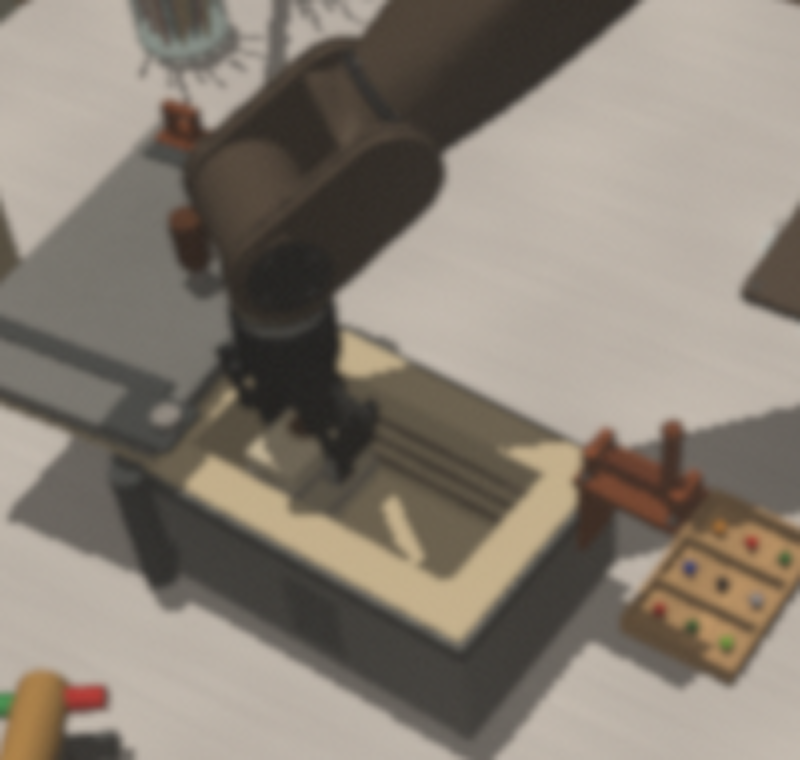

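The mould is inside the chamber without contact. Lowering to the floor.

```bash
python3 -m crank '0 0 6 0 0 0; 0 0 4 0 0 0; 0 0 2 0 0 0; 0 0 0 0 0 0'; python3 ky.py; python3 -m crank '0 0 2 0 0 0; 0 0 0 0 0 0';python3 ky.py
```

```text
time: 49.88
eef_pos: [0.5031, -0.2659, 0.0811]
tcp_rot: [0.736, 0.677, -0.0, 0.002]
contact_force: [-0.7, 0.5, -3.8]
opening: 0.532
k [ 0.0016 -0.0565] bolt -0.2345 Fky 0.4 Fkx -0.8 Fz -3.8 z 0.0811 op 0.532 t 49.875
time: 50.12
eef_pos: [0.5031, -0.2659, 0.0791]
tcp_rot: [0.736, 0.677, -0.0, 0.002]
contact_force: [-0.2, 0.6, -3.0]
opening: 0.53
k [ 0.0016 -0.0565] bolt -0.2345 Fky 0.6 Fkx -0.3 Fz -3.0 z 0.0791 op 0.53 t 50.125
```

```bash
python3 -m crank '0 0 1 0 0 0; 0 0 0 0 0 0';python3 ky.py; python3 -m crank '0 0 0 0 0 0; 0 0 0 0 0 0; 0 0 0 0 0 0; 0 0 -5 0 0 0; 0 0 -15 0 0 0' 0.35; python3 -m crank '0 0 -30 0 0 0; 0 0 -40 0 0 0; 0 0 -40 0 0 0; 0 0 -40 0 0 0; 0 0 0 0 0 0'; python3 ky.py;python3 - <<'E'
from h import *
snap('scene','s27.png',(110,40,310,230),4)
plan([((.57,.05,.25),down(EA),50),(s2w(.0155,.118,.22),down(EA),50)])
E
```

```text
time: 50.38
eef_pos: [0.5034, -0.266, 0.0788]
tcp_rot: [0.736, 0.677, -0.0, 0.002]
contact_force: [-0.6, 0.5, 0.6]
opening: 0.53
k [ 0.0019 -0.0565] bolt -0.2345 Fky 0.5 Fkx -0.7 Fz 0.6 z 0.0788 op 0.53 t 50.375
time: 51.0
eef_pos: [0.5026, -0.2655, 0.0981]
tcp_rot: [0.736, 0.677, -0.0, 0.001]
contact_force: [0.4, -0.7, 0.3]
opening: 0.673
time: 51.62
eef_pos: [0.5047, -0.2668, 0.2543]
tcp_rot: [0.736, 0.677, 0.001, 0.007]
contact_force: [-0.0, -0.1, -0.4]
opening: 0.676
k [ 0.0033 -0.0573] bolt -0.2353 Fky -0.1 Fkx -0.0 Fz -0.4 z 0.2543 op 0.676 t 51.625
'40.1 5 0 0.001 0 0.176; 40.3 -2.1 0 0.001 0 0.176; 39.3 -9.1 -0.1 0.001 0 0.177; 37.1 -15.9 0 0.001 0 0.176; 33.8 -22.1 0 0.002 0 0.177'
'29.3 -27.7 0 0.001 0 0.176; 24 -32.5 0.1 0.002 -0.001 0.177; 17.9 -36.2 0.1 0.001 0 0.176'
--
'2.8 -44.4 3.7 0 0 0; 2.8 -44.4 3.8 0 0 0; 2.9 -44.4 3.7 0 0 0; 2.8 -44.4 3.8 0 0 0; 2.9 -44.4 3.7 0 0 0'
'2.8 -44.4 3.8 0 0 0; 2.9 -44.4 3.7 0 0 0; 2.8 -44.5 3.8 0 0 0'
--
```

View pics/s27.png

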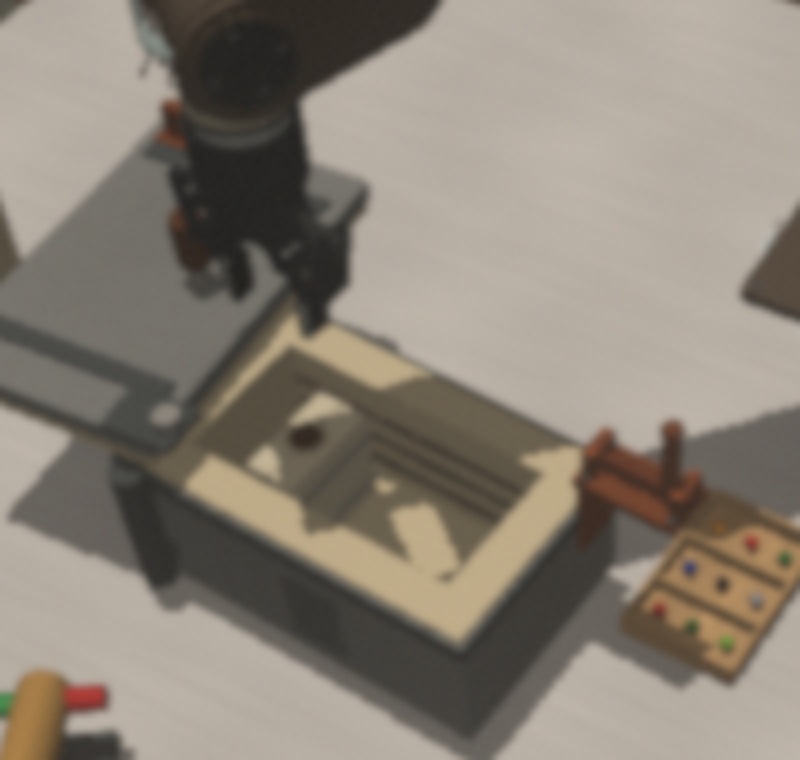

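The first mould stands upright in the chamber with its mouth at (307,435). Fetching the second.

```bash
python3 -m crank '40 5 0 0 0 0.176; 40 -2 0 0 0 0.176; 39 -9 0 0 0 0.176; 37 -16 0 0 0 0.176; 34 -22 0 0 0 0.176' 1 >/dev/null; python3 -m crank '29 -28 0 0 0 0.176; 24 -32 0 0 0 0.176; 18 -36 0 0 0 0.176; 3 -44 4 0 0 0; 3 -44 4 0 0 0'>/dev/null; python3 -m crank '3 -44 4 0 0 0; 3 -44 4 0 0 0; 3 -44 4 0 0 0; 3 -44 4 0 0 0; 3 -44 4 0 0 0'>/dev/null; python3 -m crank '3 -44 4 0 0 0; 0 0 0 0 0 0'>/dev/null; python3 ks.py
python3 - <<'E'
from h import *
plan([(s2w(.0155,.119,.048),down(EA),30)])
snap('scene','s28.png',(270,110,450,300),4);
E
```

```text
s [0.0129 0.1164] z 0.2112 Fn 0.9 Ft -0.7 Fz -0.2 Mz -0.02 yaw-EA 0.007 op 1.0 t 53.8
'0.5 -0.6 27.2 0.001 0 0.001; 0.5 -0.5 27.2 0.001 0 0.001; 0.5 -0.5 27.2 0.001 0 0.001; 0.5 -0.5 27.2 0.001 0.001 0.001; 0.4 -0.4 27.2 0 0 0.001'
'0.5 -0.5 27.2 0.001 0.001 0.002'
--
```

View pics/s28.png

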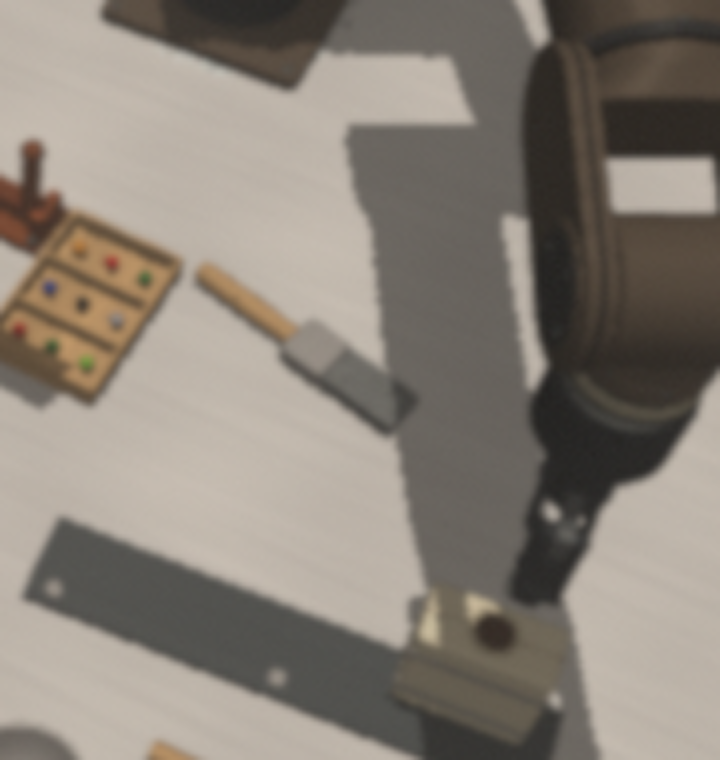

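```bash
python3 -m crank '1 -1 27 0 0 0; 1 -1 27 0 0 0; 1 -1 27 0 0 0; 1 0 27 0 0 0; 0 0 27 0 0 0'>/dev/null; python3 -m crank '0 0 27 0 0 0.006; 0 0 0 0 0 0'>/dev/null; python3 ks.py; python3 -m crank '0 0 0 0 0 0; 0 0 0 0 0 0; 0 0 0 0 0 0; 0 0 0 0 0 0; 0 0 0 0 0 0' -1 60; python3 -m crank '0 0 0 0 0 0; 0 0 0 0 0 0'; python3 ks.py
```

```text
s [0.0167 0.1141] z 0.0486 Fn 0.4 Ft 0.5 Fz 0.3 Mz -0.03 yaw-EA -0.004 op 0.997 t 54.725
time: 55.35
eef_pos: [0.5688, 0.4052, 0.0544]
tcp_rot: [0.999, 0.037, 0.001, 0.002]
contact_force: [-5.1, -2.4, 6.2]
opening: 0.534
time: 55.6
eef_pos: [0.5687, 0.4052, 0.0544]
tcp_rot: [0.999, 0.037, 0.001, 0.002]
contact_force: [-5.0, -2.4, 6.4]
opening: 0.534
s [0.0189 0.117 ] z 0.0544 Fn -5.2 Ft -2.0 Fz 6.4 Mz -0.06 yaw-EA -0.003 op 0.534 t 55.6
```

```bash
python3 -m crank '0 0 -5 0 0 0; 0 0 -15 0 0 0; 0 0 -30 0 0 0; 0 0 -40 0 0 0; 0 0 -40 0 0 0'>/dev/null; python3 -m crank '0 0 -40 0 0 0; 0 0 -27 0 0 0; 0 0 0 0 0 0'; python3 ks.py
python3 - <<'E'
from h import *
y=np.pi/2+KA
q=k2w(0,.058)
plan([((.585,.18,.25),down(y),50),((.575,.0,.25),down(y),50),((q[0],q[1],.25),down(y),45)])
snap('scene','s29.png',(270,110,450,300),4);
E
```

```text
time: 56.6
eef_pos: [0.5697, 0.4063, 0.2534]
tcp_rot: [0.999, 0.037, 0.005, 0.0]
contact_force: [0.1, 0.4, -4.3]
opening: 0.536
s [0.02  0.118] z 0.2534 Fn 0.1 Ft 0.4 Fz -4.3 Mz -0.03 yaw-EA -0.003 op 0.536 t 56.6
'-0.2 28.4 0.4 0.001 -0.001 -0.177; -5.2 27.9 0.4 0.001 -0.001 -0.177; -10 26.5 0.4 0.001 -0.001 -0.177; -14.5 24.4 0.4 0.001 -0.001 -0.177; -18.6 21.4 0.4 0.001 -0.001 -0.176'
'-22 17.8 0.4 0.001 -0.001 -0.177; -24.8 13.7 0.4 0.001 -0.001 -0.176; -26.9 9.1 0.3 0 -0.001 -0.177'
--
'-45 1.2 0 0 0 0; -45.1 1.2 0 0 0 0; -45 1.2 0 0 0 0; -45.1 1.3 0.1 0 0 0'
--
'-39.1 -12.8 0 0 0 0; -39.1 -12.8 0 0 0 0; -39.1 -12.8 0 0 0 0; -39.2 -12.8 0 0 0 0'
--
```

View pics/s29.png

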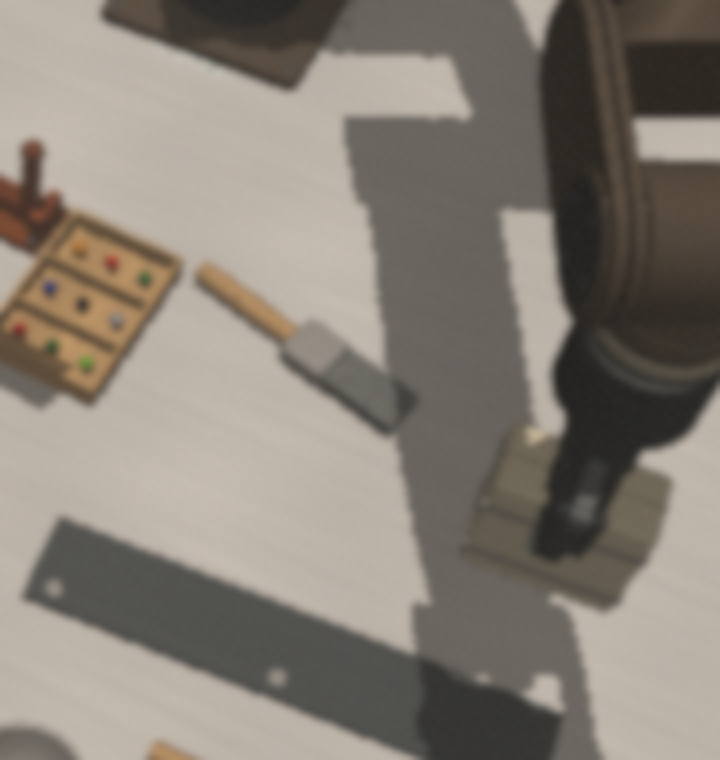

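```bash
python3 -m crank '0 28 0 0 0 -0.177; -5 28 0 0 0 -0.177; -10 26 0 0 0 -0.177; -14 24 0 0 0 -0.177; -19 21 0 0 0 -0.177'>/dev/null; python3 -m crank '-22 18 0 0 0 -0.177; -25 14 0 0 0 -0.177; -27 9 0 0 0 -0.177; -45 1 0 0 0 0; -45 1 0 0 0 0'>/dev/null; python3 -m crank '-45 1 0 0 0 0; -45 1 0 0 0 0; -39 -13 0 0 0 0; -39 -13 0 0 0 0; -39 -13 0 0 0 0'>/dev/null;python3 -m crank '-39 -13 0 0 0 0; 0 0 0 0 0 0; 0 0 0 0 0 0'; python3 ky.py;python3 - <<'E'
from h import *
y=np.pi/2+KA
q=k2w(0,.058)
plan([((q[0],q[1],.25),down(y),45)])
snap('scene','s30.png',(110,40,310,230),4);snap('top','t30.png',(230,130,430,300),4)
E
```

```text
time: 58.9
eef_pos: [0.5081, -0.1502, 0.2491]
tcp_rot: [0.735, 0.678, -0.0, 0.001]
contact_force: [-0.2, 0.0, -4.3]
opening: 0.536
k [-0.003   0.0592] bolt -0.1188 Fky -0.0 Fkx -0.2 Fz -4.3 z 0.2491 op 0.536 t 58.9
'-1.2 3 -0.9 0.001 0.001 0.002'
--
```

View pics/s30.png

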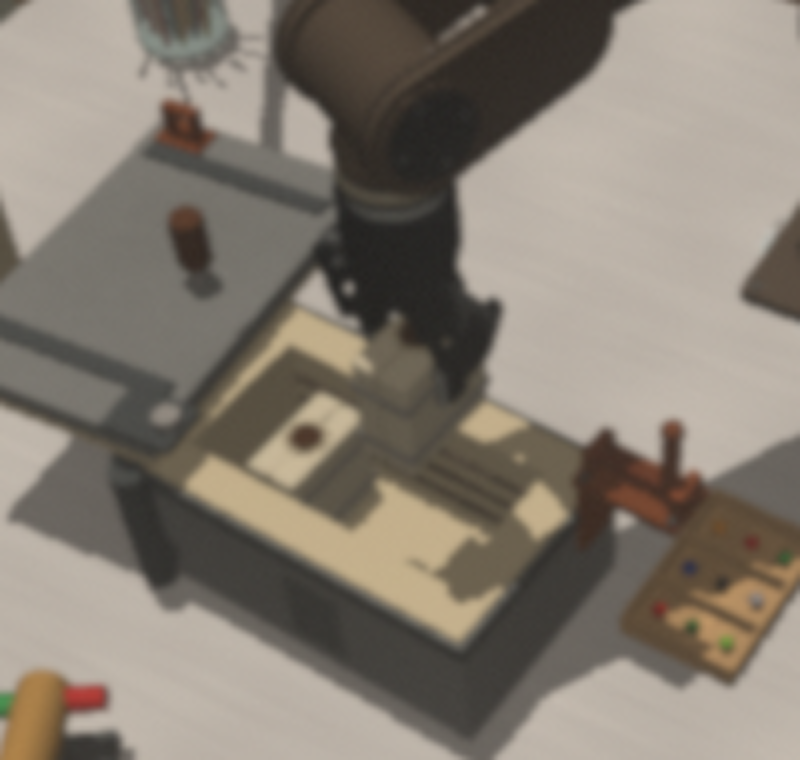

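View pics/t30.png

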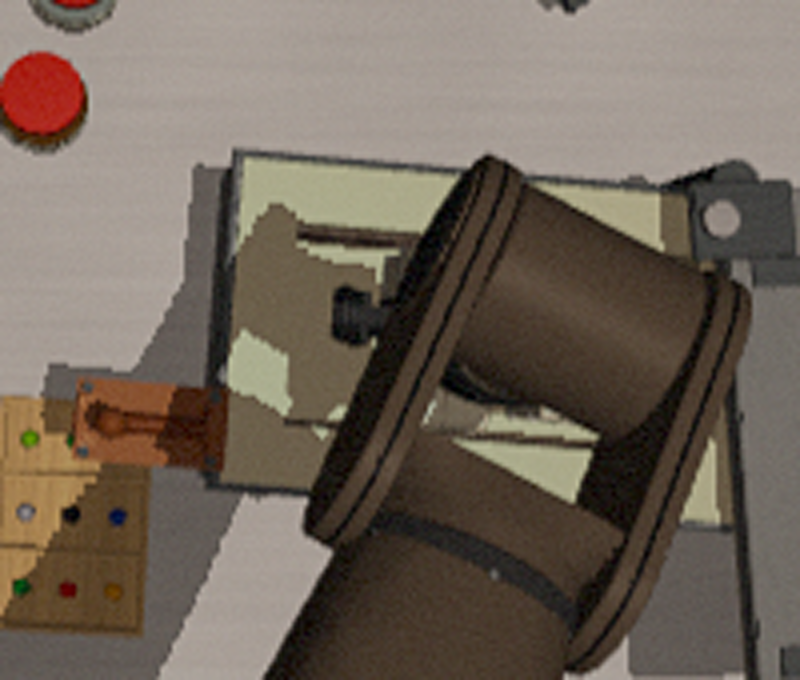

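```bash
python3 -m crank '-1 5 30 0 0 0.002; 0 0 30 0 0 0; 0 0 25 0 0 0; 0 0 0 0 0 0'>/dev/null; python3 ky.py; python3 -m crank '0 0 25 0 0 0; 0 0 25 0 0 0; 0 0 20 0 0 0; 0 0 0 0 0 0'>/dev/null;python3 ky.py
```

```text
k [0.0013 0.0592] bolt -0.1188 Fky 0.1 Fkx 0.3 Fz -5.1 z 0.1629 op 0.535 t 59.5
k [0.0028 0.058 ] bolt -0.12 Fky -0.5 Fkx 0.1 Fz -4.0 z 0.0954 op 0.537 t 60.0
```

```bash
python3 -m crank '0 0 6 0 0 0; 0 0 4 0 0 0; 0 0 2 0 0 0; 0 0 0 0 0 0'>/dev/null; python3 ky.py; python3 -m crank '0 0 2 0 0 0; 0 0 0 0 0 0'>/dev/null;python3 ky.py
```

```text
k [0.0032 0.0572] bolt -0.1208 Fky 0.5 Fkx -0.6 Fz -4.0 z 0.0839 op 0.535 t 60.5
k [0.0031 0.0572] bolt -0.1208 Fky -0.6 Fkx -0.4 Fz -5.0 z 0.0817 op 0.534 t 60.75
```

```bash
python3 -m crank '0 0 1 0 0 0; 0 0 0 0 0 0'>/dev/null;python3 ky.py;  python3 -m crank '0 0 1 0 0 0; 0 0 0 0 0 0'>/dev/null;python3 ky.py
```

```text
k [0.0034 0.0571] bolt -0.1209 Fky 0.3 Fkx -1.9 Fz 0.8 z 0.0815 op 0.534 t 61.0
k [0.0036 0.057 ] bolt -0.121 Fky -0.0 Fkx -3.3 Fz 5.6 z 0.0814 op 0.534 t 61.25
```

Seated on the floor. Release and rise.

```bash
python3 -m crank '0 0 -1 0 0 0; 0 0 0 0 0 0; 0 0 0 0 0 0; 0 0 -5 0 0 0; 0 0 -15 0 0 0' 0.35 >/dev/null; python3 -m crank '0 0 -30 0 0 0; 0 0 -40 0 0 0; 0 0 -40 0 0 0; 0 0 -40 0 0 0; 0 0 -40 0 0 0'>/dev/null; python3 ky.py;python3 - <<'E'
from h import *
s,p,r=st(); print(np.round(s['qpos'],2))
snap('scene','s31.png',(110,40,310,230),4);snap('top','t31.png',(230,130,460,310),3.4)
E
```

```text
k [0.0025 0.0579] bolt -0.1201 Fky -0.7 Fkx 1.1 Fz -0.7 z 0.2936 op 0.675 t 62.5
[-0.48 -0.07  1.85 -0.    1.36 -1.96]
```

View pics/s31.png

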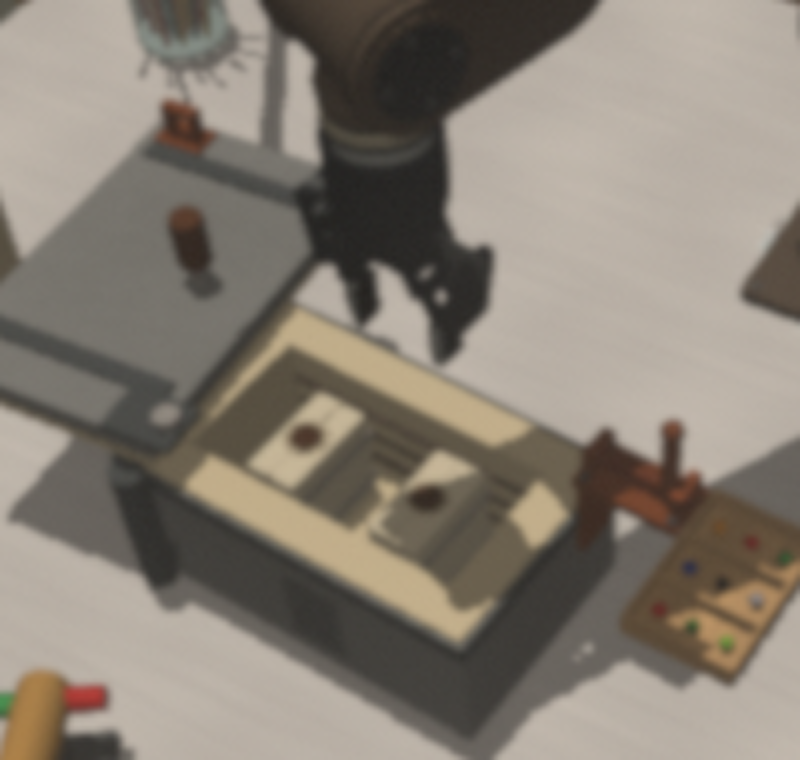

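View pics/t31.png

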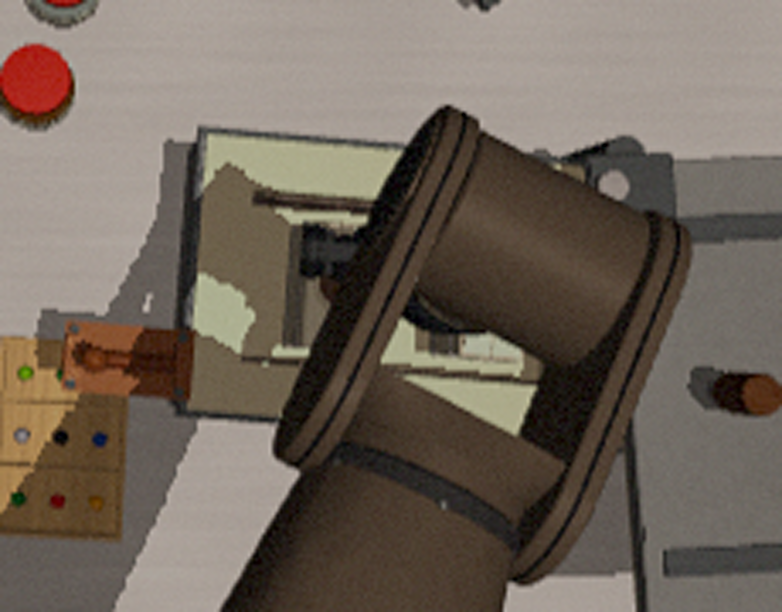

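Both moulds stand in the chamber with their mouths up. Now to the lid knob.

Run:
```python
from h import *
plan([((.4385,-.3985,.3),down(.018),45)])
# closing row in tool frame at yaw .018
P=k2w(.08,-.139); v=k2w(-.051,-.195)-P; v=np.array([v[0],v[1],0]); v*=.145/np.linalg.norm(v)
th=-.162; c,s=np.cos(th),np.sin(th); nv=np.array([c*v[0]-s*v[1],s*v[0]+c*v[1],0]); print(down(.018).inv().apply(nv-v)*1000)
```

```text
'-27.9 -6.3 0 0.002 0 0.163; -28.5 -1.7 0 0.002 -0.001 0.163; -28.4 2.9 0 0.002 0 0.163; -27.6 7.5 0 0.002 -0.001 0.164; -26 11.9 0 0.002 0 0.163'
'-23.7 16 -0.1 0.002 -0.001 0.164; -20.8 19.6 -0.1 0.002 0 0.163; -17.3 22.8 -0.1 0.002 -0.001 0.164; -13.3 25.3 -0.2 0.002 0 0.163'
--
[ -5.16571371 -22.88863941   0.        ]
```

```bash
python3 -m crank '-28 -6 0 0 0 0.163; -28 -2 0 0 0 0.163; -28 3 0 0 0 0.163; -28 7 0 0 0 0.163; -26 12 0 0 0 0.163' 0.5 >/dev/null; python3 -m crank '-24 16 0 0 0 0.163; -21 20 0 0 0 0.163; -17 23 0 0 0 0.163; -13 25 0 0 0 0.163; 0 0 0 0 0 0'
python3 - <<'E'
from h import *
plan([((.4385,-.3985,.26),down(.018),45),((.4385,-.3985,.195),down(.018),25)])
snap('scene','s32.png',(70,20,290,200),3.6)
E
```

```text
time: 63.85
eef_pos: [0.4357, -0.3984, 0.2908]
tcp_rot: [1.0, 0.01, 0.001, 0.001]
contact_force: [-0.3, 0.4, 0.2]
opening: 0.749
'2.7 0.1 30.8 0.003 -0.002 0.001'
--
'0 0 21.7 0 0 0; 0 0 21.7 0 0 0; 0 0 21.6 0 0 0'
--
```

View pics/s32.png

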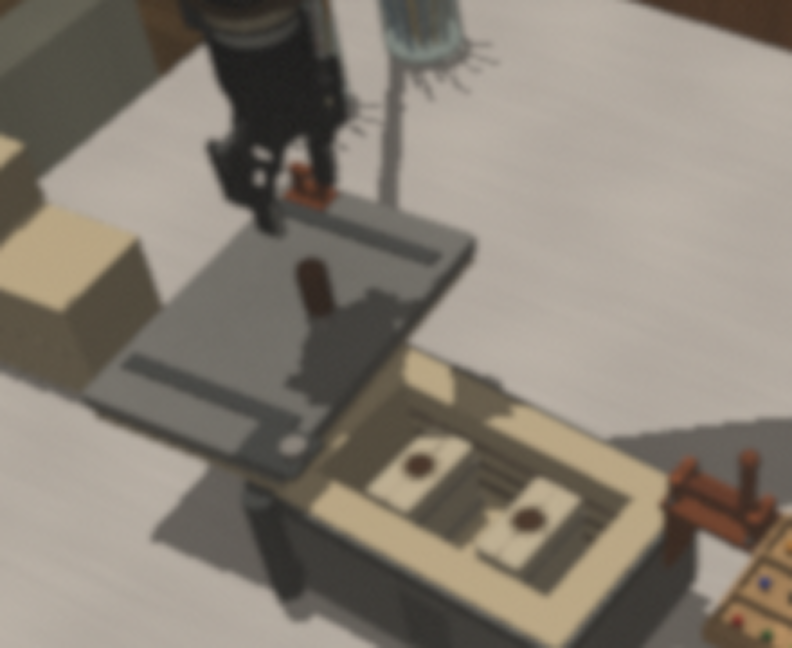

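```bash
python3 -m crank '3 0 30 0 0 0; 0 0 22 0 0 0; 0 0 22 0 0 0; 0 0 22 0 0 0; 0 0 0 0 0 0'; python3 -m crank '0 0 0 0 0 0; 0 0 0 0 0 0; 0 0 0 0 0 0; 0 0 0 0 0 0; 0 0 0 0 0 0' -1 30;python3 -m crank '0 0 0 0 0 0; 0 0 0 0 0 0'; python3 ky.py
```

```text
time: 64.53
eef_pos: [0.4393, -0.3953, 0.1931]
tcp_rot: [1.0, 0.012, -0.0, -0.0]
contact_force: [0.3, -0.8, 0.3]
opening: 0.749
time: 65.15
eef_pos: [0.4393, -0.3982, 0.1973]
tcp_rot: [1.0, 0.011, 0.001, 0.002]
contact_force: [-5.6, 1.2, 5.5]
opening: 0.32
time: 65.4
eef_pos: [0.4393, -0.3982, 0.1973]
tcp_rot: [1.0, 0.011, 0.001, 0.002]
contact_force: [-5.4, 1.5, 5.9]
opening: 0.318
k [-0.0511 -0.1936] bolt -0.3716 Fky 1.0 Fkx -5.5 Fz 5.9 z 0.1973 op 0.318 t 65.4
```

```bash
python3 -m crank '-5 -23 0 0 0 0.162; -5 -23 0 0 0 0.162; -5 -23 0 0 0 0.162; 0 0 0 0 0 0'>/dev/null; python3 ky.py; python3 -m crank '-5 -23 0 0 0 0.162; -5 -23 0 0 0 0.162; -5 -23 0 0 0 0.162; 0 0 0 0 0 0'>/dev/null; python3 ky.py; python3 -m crank '-5 -23 0 0 0 0.162; -5 -23 0 0 0 0.162; 0 0 0 0 0 0'>/dev/null; python3 ky.py
```

```text
k [-0.061  -0.1229] bolt -0.3009 Fky 0.6 Fkx -2.2 Fz 6.2 z 0.1974 op 0.323 t 65.9
k [-0.0361 -0.0567] bolt -0.2347 Fky 0.3 Fkx 2.7 Fz 4.8 z 0.1973 op 0.32 t 66.4
k [-0.0039 -0.0235] bolt -0.2015 Fky -4.2 Fkx 3.0 Fz 3.7 z 0.1973 op 0.322 t 66.775
```

```bash
python3 -m crank '-5 -23 0 0 0 0.162; -3 -14 0 0 0 0.1; 0 0 0 0 0 0'>/dev/null; python3 ky.py; python3 -m crank '-2 -9 0 0 0 0.062; 0 -4 0 0 0 0.024; 0 0 0 0 0 0'>/dev/null; python3 ky.py
```

```text
k [ 0.028  -0.0056] bolt -0.1836 Fky -5.2 Fkx 1.1 Fz 3.9 z 0.1973 op 0.322 t 67.15
k [ 0.0392 -0.0016] bolt -0.1796 Fky -2.2 Fkx -0.7 Fz 6.0 z 0.1972 op 0.319 t 67.525
```

```bash
python3 -m crank '-1 -3 0 0 0 0; 0 -3 0 0 0 0; 0 0 0 0 0 0'>/dev/null; python3 ky.py; python3 -m crank '0 -3 0 0 0 0; 0 0 0 0 0 0'>/dev/null; python3 ky.py
```

```text
k [ 0.0443 -0.    ] bolt -0.178 Fky -1.6 Fkx -3.9 Fz 7.5 z 0.1971 op 0.319 t 67.9
k [0.0458 0.0004] bolt -0.1776 Fky -0.1 Fkx -8.8 Fz 9.6 z 0.1971 op 0.318 t 68.15
```

```bash
python3 -m crank '0 -3 0 0 0 0; 0 -2 0 0 0 0; 0 0 0 0 0 0'>/dev/null; python3 ky.py; python3 -m crank '0 0 0 0 0 0; 0 5 0 0 0 0; 0 0 0 0 0 0; 0 0 0 0 0 0; 0 0 0 0 0 0' 0.5 >/dev/null; python3 -m crank '0 0 -30 0 0 0; 0 0 -50 0 0 0; 0 0 -40 0 0 0; 0 60 0 0 0 0; 0 60 0 0 0 0'>/dev/null; python3 ky.py
python3 - <<'E'
from h import *
snap('scene','s33.png',(110,60,310,230),4);snap('top','t33.png',(230,130,460,310),3.4)
E
```

```text
k [0.0464 0.0005] bolt -0.1775 Fky -0.2 Fkx -21.9 Fz 15.5 z 0.1968 op 0.319 t 68.525
k [-0.0741 -0.0025] bolt -0.1805 Fky 0.1 Fkx -0.5 Fz 0.3 z 0.3155 op 0.748 t 69.775
```

View pics/s33.png

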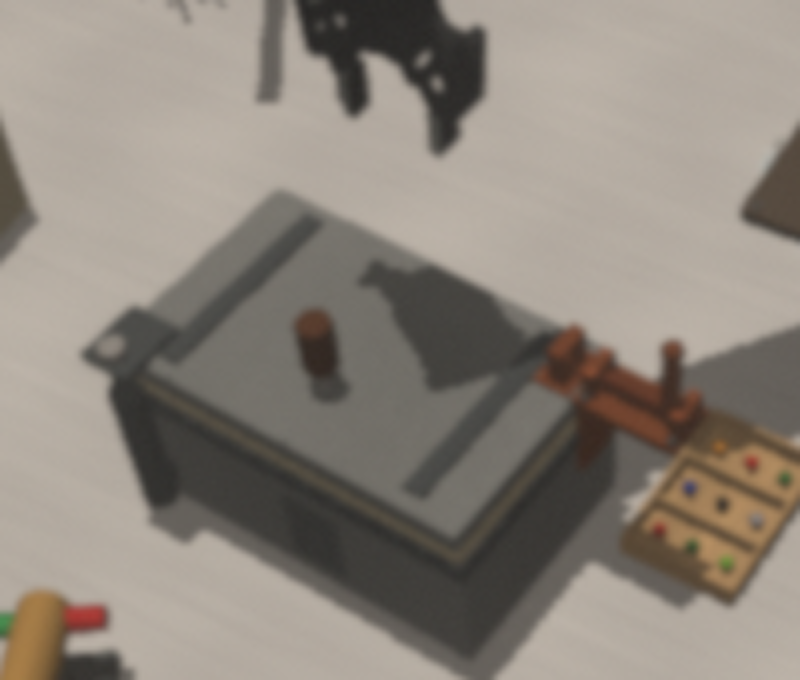

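View pics/t33.png

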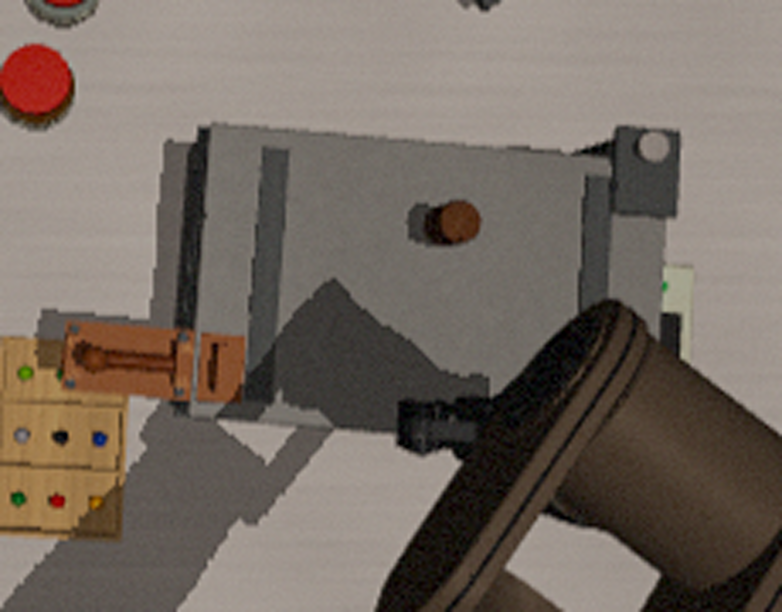

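The lid is closed: the knob top is at (365.3,195.0) px, the same pixel as at the start. Now the bolt, with its pin at kiln (−0.0655, 0.2254).

Run:
```python
from h import *
y=KA-np.pi/2; q=k2w(-.0655,.2254)
plan([((q[0],q[1],.315),down(y),50),((q[0],q[1],.2125),down(y),35)])
```

```text
'-45.3 -3.7 -0.4 0 0 0.006; -45.3 -3.5 -0.4 0 -0.001 0.006; -45.3 -3.2 -0.3 0 0 0.006; -45.3 -2.9 -0.3 0 -0.001 0.006; -45.4 -2.6 -0.3 0 0 0.005'
--
'0 0 34.2 0 0 0; 0 0 34.1 0 0 0; 0 0 34.2 0 0 0'
--
```

```bash
python3 -m crank '-45 -4 0 0 0 0.006; -45 -4 0 0 0 0.006; -45 -3 0 0 0 0.006; -45 -3 0 0 0 0.006; -45 -3 0 0 0 0.006' 0.4 >/dev/null; python3 -m crank '0 0 20 0 0 0; 0 0 0 0 0 0'>/dev/null; python3 ky.py
python3 - <<'E'
from h import *
y=KA-np.pi/2; q=k2w(-.0655,.2254)
plan([((q[0],q[1],.2125),down(y),35)])
snap('scene','s34.png',(170,40,340,200),4)
E
```

```text
k [-0.061   0.2236] bolt 0.0456 Fky 0.1 Fkx 0.7 Fz -0.0 z 0.2927 op 0.698 t 70.75
'-0.7 1.5 26.7 0 -0.001 0.001; -0.6 1.5 26.7 0 -0.001 0.001; -0.6 1.5 26.8 0 -0.001 0'
--
```

View pics/s34.png

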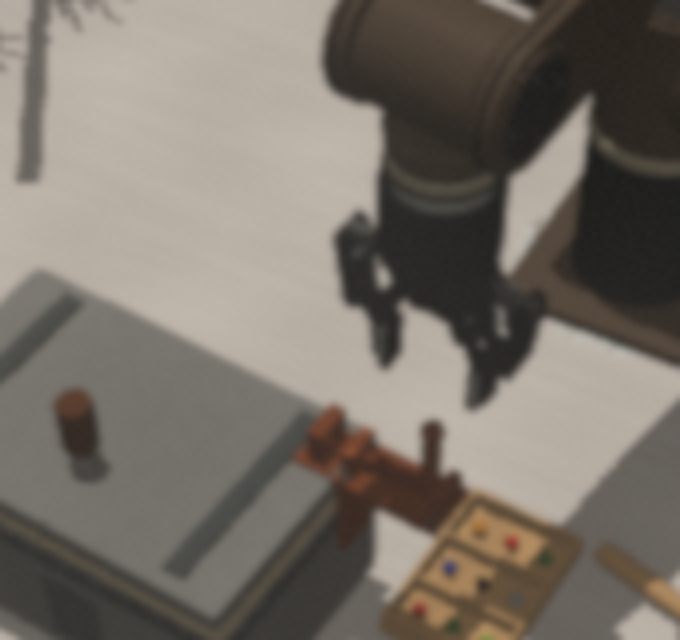

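```bash
python3 -m crank '-1 1 27 0 0 0; -1 1 27 0 0 0; 0 1 27 0 0 0; 0 0 0 0 0 0'; python3 ky.py; python3 -m crank '0 0 0 0 0 0; 0 0 0 0 0 0; 0 0 0 0 0 0; 0 0 0 0 0 0; 0 0 0 0 0 0' -1 60 >/dev/null; python3 -m crank '0 0 0 0 0 0; 0 0 0 0 0 0'>/dev/null; python3 ky.py
```

```text
time: 71.3
eef_pos: [0.4608, 0.0191, 0.2118]
tcp_rot: [-0.677, 0.736, -0.001, -0.001]
contact_force: [0.4, 0.3, 0.7]
opening: 0.699
k [-0.0642  0.2241] bolt 0.0461 Fky 0.3 Fkx 0.4 Fz 0.7 z 0.2118 op 0.699 t 71.3
k [-0.0623  0.223 ] bolt 0.045 Fky -5.7 Fkx -1.1 Fz 2.8 z 0.2151 op 0.147 t 72.175
```

Gripped. Pushing 43 mm home.

```bash
python3 -m crank '8 0 0 0 0 0; 10 0 0 0 0 0; 10 0 0 0 0 0; 8 0 0 0 0 0; 0 0 0 0 0 0'>/dev/null; python3 ky.py; python3 -m crank '4 0 0 0 0 0; 3 0 0 0 0 0; 2 0 0 0 0 0; 0 0 0 0 0 0'>/dev/null; python3 ky.py;python3 -m crank '1 0 0 0 0 0; 1 0 0 0 0 0; 0 0 0 0 0 0'>/dev/null; python3 ky.py
```

```text
k [-0.0622  0.1885] bolt 0.0105 Fky 1.8 Fkx 0.1 Fz 4.9 z 0.215 op 0.147 t 72.8
k [-0.0622  0.1802] bolt 0.0022 Fky 3.3 Fkx 0.7 Fz 4.8 z 0.215 op 0.14 t 73.3
k [-0.0622  0.1784] bolt 0.0004 Fky 4.7 Fkx 0.4 Fz 5.9 z 0.215 op 0.146 t 73.675
```

```bash
python3 -m crank '1 0 0 0 0 0; 1 0 0 0 0 0; 1 0 0 0 0 0; 0 0 0 0 0 0'>/dev/null; python3 ky.py;python3 -m crank '1 0 0 0 0 0; 1 0 0 0 0 0; 0 0 0 0 0 0'>/dev/null; python3 ky.py
```

```text
k [-0.0622  0.1778] bolt -0.0002 Fky 12.0 Fkx 1.9 Fz 7.0 z 0.215 op 0.147 t 74.175
k [-0.0622  0.1777] bolt -0.0003 Fky 18.4 Fkx 2.5 Fz 6.6 z 0.215 op 0.146 t 74.55
```

```bash
python3 -m crank '-3 0 0 0 0 0; 0 0 0 0 0 0'>/dev/null; python3 ky.py; python3 -m crank '0 0 0 0 0 0; 0 0 0 0 0 0; 0 0 0 0 0 0; 0 0 -20 0 0 0; 0 0 -40 0 0 0' 0.3 >/dev/null; python3 -m crank '0 0 -50 0 0 0; 0 60 -10 0 0 0; 50 0 0 0 0 0; 60 0 0 0 0 0; 60 0 0 0 0 0' >/dev/null; python3 -m crank '60 0 0 0 0 0; 60 0 0 0 0 0; 60 0 0 0 0 0; 60 0 0 0 0 0; 0 0 0 0 0 0'
python3 - <<'E'
from h import *
snap('scene','s35.png',scale=1.5);snap('top','t35.png',(230,150,440,270),3.8);snap('top','t36.png',scale=1.5)
E
```

```text
k [-0.0622  0.1779] bolt -0.0001 Fky 8.5 Fkx 1.2 Fz 6.4 z 0.215 op 0.15 t 74.8
time: 76.68
eef_pos: [0.3623, -0.436, 0.3323]
tcp_rot: [-0.676, 0.737, -0.001, -0.0]
contact_force: [0.1, 0.5, -0.1]
opening: 0.647
```

View pics/t35.png

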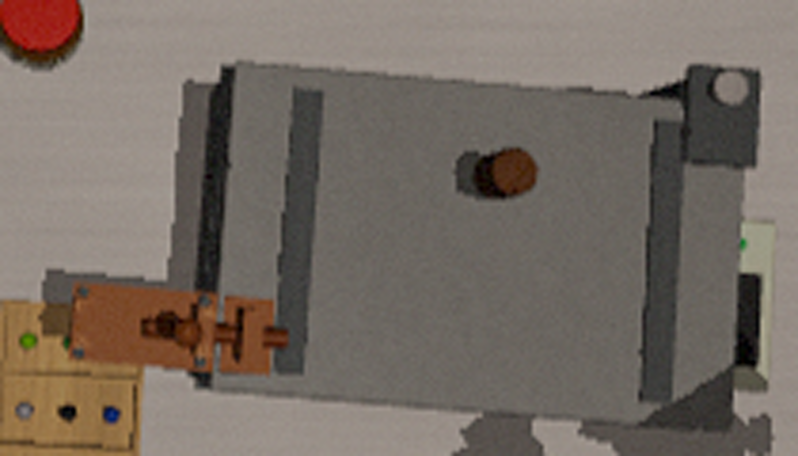

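View pics/t36.png

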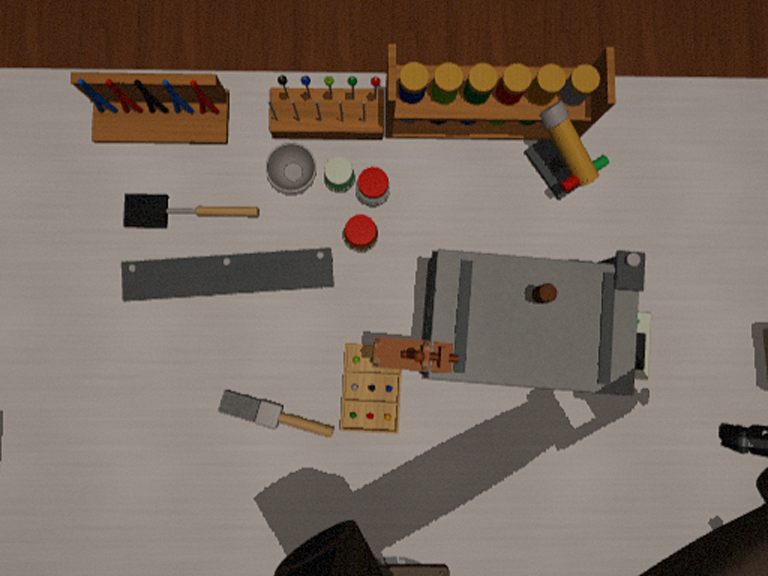

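View pics/s35.png

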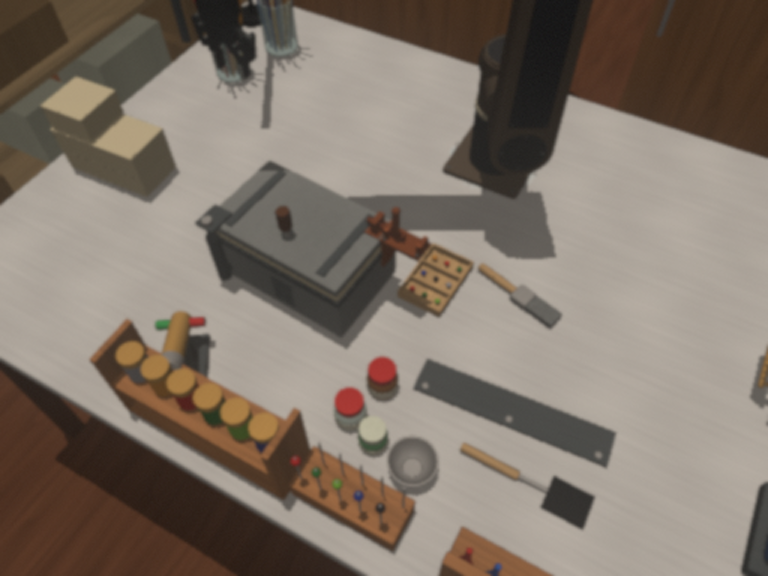

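The lid knob is at (514,171), the same as at the start. The pin top is at (187,332), 4 px (about 8 mm) further in than its start at 0.008, so the bolt is home. The other things haven't moved and the arm is clear.

```bash
python3 -c "
from plant import ctrl; print(ctrl.sign_off())"
```

```text
the job is handed in; nothing more can be done
None
```

I finished the whole job and handed it in at about 77 s of the 210 s. The hand-in reports no verdict, so what follows rests on my own checks.

**What I did**
- **Bolt and lid:** I worked the bolt free with full back-and-forth strokes (it ran free on the sixth outward pull), drew it fully and swung the lid to about 1.69 rad.
- **Moulds:** Two moulds were present. One was knocked aside during the run. I pushed each square to the stop, tipped it up along an arc and stood it mouth up in the chamber.
- **Closing up:** I closed the lid to its stop, pushed the bolt home, let go and moved the arm clear.

**Last checks**
- **Lid:** the knob shows at exactly its starting pixel, so the lid is closed.
- **Bolt:** it stopped hard at the end of its travel under about 18 N. Its pin shows about 8 mm further in than at the start, which matches fully home.
- **Moulds:** the last pictures before closing showed both upright with mouths up, near y = -57 and +57 mm. Once the lid was shut they could not be seen again.
- **Bystanders:** the jars, bowl, paddle, brush and bead tray look unmoved.

**Went wrong on the way:** a flat push on the first mould's mouth face jammed at about 54 N, and squaring the second took about 29 N. I backed off and corrected both. The fingers did the pushing, so I don't think the 40 N limit on the arm and gripper body was touched, but I could not confirm that.

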